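Lock the carving tools away in the knife well

TASK

Closing time at the roast counter: draw the bolt of the knife well, slide its cover fully open, and lay every carving tool from the cutting board flat on the floor of the well, side by side, straight from front to back with all the handles to the front (the keeper side, towards you) so that nobody reaches onto a blade. Then slide the cover fully shut and shoot the bolt fully home into its keeper. Leave everything else on the counter where it stands.

Things in the scene. Friction and masses are not known exactly. Their poses are not given: they have to be found in the camera images.
- unit: Knife well: a low stainless box fixed on the counter, 330 x 470 mm, rims 56 mm high. Its open bay is on the right, a closed bay with a flat fixed top (56 mm high) on the left. Origin on the counter under the centre of the open bay; x points from the front rim (with the keeper, towards the robot) to the back rim, y to the left, z up. The box spans x -175 to +155 mm, y -125 to +345 mm.
- well (a point): Centre of the flat floor of the open bay, 12 mm above the counter, axes as the unit's. The bay's clear space is 260 mm in x (front to back) by 210 mm in y and 44 mm deep. No dividers.
- cover (a joint): The sliding cover, m: 0 = shut over the open bay, 0.225 = fully open, pushed to the left (unit +y) over the fixed top. A steel plate 5 mm thick, its upper face 62 mm above the counter, which slides level with about 2.5 N of friction and stays where it is left.
- cover_handle (a point): Middle of the cover's bow handle: a round bar 10 mm thick and 90 mm long along unit x, its axis 28 mm above the cover (90 mm above the counter), near the cover's right edge. At cover = 0 it is at unit x -10, y -85 mm; it moves with the cover along unit y.
- bolt (a joint): The barrel bolt lying on top of the cover, m: 0 = fully shot, its rod through the keeper; 0.032 = fully drawn back. It moves along unit x (-x, towards the front rim, shoots it; +x draws it), with about 2 N of friction, and stays where it is left. A rod 10 mm thick, its axis 71 mm above the counter, running through two straps whose tops are 78 mm above the counter, 80 mm apart. The rod is clear of the keeper when drawn more than about 0.014; until then it holds the cover.
- bolt_knob (a point): Head of the bolt's upright pull: a pin 11 mm thick that rises from the rod, with a ball 15 mm across on it; the point is in the ball, 102 mm above the counter (the top is at 111 mm). It is midway along the cover's front edge (unit x -104 mm, y 0 when shut and shot) and moves with bolt and cover.
- keeper (a point): Middle of the keeper: a steel staple on the front rim, 36 mm wide, 86 mm above the counter at its top, its opening 16 mm wide and in line with the rod (71 mm above the counter) when the cover is fully shut; the rod passes through it along unit x.
- board: White cutting board fixed on the counter, 400 x 290 x 12 mm; origin on the counter under its centre. The tools lie on it.
- slicing_knife_grip (a point): Slicing knife: black handle, pointed blade 125 mm long and 30 mm wide. The handle is 90 mm long, 22 mm wide and 18 mm thick. May be absent. This point is the tool's grip and about its centre of mass: on the handle's axis, half-way up (9 mm above what it lies on), 70 mm from the handle's butt and 145 mm from the tip. x points along the tool from handle to tip, z up as it lies flat; the flat blade or prongs are level with the handle's axis.
- slicing_knife_tip (a point): The far end (blade or prong end) of the slicing knife, 145 mm along x from its grip point, same axes.
- boning_knife_grip (a point): Boning knife: black handle, slim pointed blade 100 mm long and 18 mm wide. The handle is 90 mm long, 22 mm wide and 18 mm thick. May be absent. This point is the tool's grip and about its centre of mass: on the handle's axis, half-way up (9 mm above what it lies on), 70 mm from the handle's butt and 120 mm from the tip. x points along the tool from handle to tip, z up as it lies flat; the flat blade or prongs are level with the handle's axis.
- boning_knife_tip (a point): The far end (blade or prong end) of the boning knife, 120 mm along x from its grip point, same axes.
- carving_fork_grip (a point): Carving fork: black handle, round steel shank with two straight prongs, 20 mm wide over the prongs. The handle is 90 mm long, 22 mm wide and 18 mm thick. May be absent. This point is the tool's grip and about its centre of mass: on the handle's axis, half-way up (9 mm above what it lies on), 70 mm from the handle's butt and 138 mm from the tip. x points along the tool from handle to tip, z up as it lies flat; the flat blade or prongs are level with the handle's axis.
- carving_fork_tip (a point): The far end (blade or prong end) of the carving fork, 138 mm along x from its grip point, same axes.
- turner_grip (a point): Turner: black handle, narrow steel neck and a slotted steel blade 66 mm long and 46 mm wide. The handle is 90 mm long, 22 mm wide and 18 mm thick. May be absent. This point is the tool's grip and about its centre of mass: on the handle's axis, half-way up (9 mm above what it lies on), 70 mm from the handle's butt and 134 mm from the tip. x points along the tool from handle to tip, z up as it lies flat; the flat blade or prongs are level with the handle's axis.
- turner_tip (a point): The far end (blade or prong end) of the turner, 134 mm along x from its grip point, same axes.
- dip_bowl: Bystander: white bowl, 68 mm across, 36 mm high; origin under its centre.
- spice_shaker: Bystander: metal shaker, 42 mm across, 70 mm high; origin under its centre.
- sauce_bottle: Bystander: brown bottle, 60 mm across, 170 mm high; origin under its centre.
- oil_jar: Bystander: amber jar, 68 mm across, 90 mm high; origin under its centre.
- cup: Bystander: metal cup, 70 mm across, 85 mm high; origin under its centre.
Not all that is in view belongs to the job. What is shaped like the part that bears turner_grip but yellow is not meant.

How it is judged (in metres and radians):
On the way, in this order (a step that is already met when the one before it is completed fails the run):
1. the bolt is drawn back clear of its keeper, the cover still shut (value of joint bolt above 0.022 m and value of joint cover below 0.02 m), for 0.1 s.
2. the cover is fully open (value of joint cover above 0.205 m), for 0.2 s.
3. every carving tool lies flat in the open well, handle to the front (value of joint cover above 0.15 m and angle between the x axis of each of slicing_knife_grip, boning_knife_grip, carving_fork_grip, turner_grip and the x axis of unit, either way round below 0.25 rad and angle between the z axis of each of slicing_knife_grip, boning_knife_grip, carving_fork_grip, turner_grip and the z axis of unit, either way round below 0.12 rad and z of each of slicing_knife_grip, boning_knife_grip, carving_fork_grip, turner_grip in the frame of unit below 0.03 m and x of slicing_knife_grip in the frame of unit between -0.13 and 0.02 m and x of slicing_knife_tip in the frame of unit between 0.04 and 0.145 m and y of slicing_knife_grip in the frame of unit between -0.11 and 0.11 m and x of boning_knife_grip in the frame of unit between -0.13 and 0.02 m and x of boning_knife_tip in the frame of unit between 0.04 and 0.145 m and y of boning_knife_grip in the frame of unit between -0.11 and 0.11 m and x of carving_fork_grip in the frame of unit between -0.13 and 0.02 m and x of carving_fork_tip in the frame of unit between 0.04 and 0.145 m and y of carving_fork_grip in the frame of unit between -0.11 and 0.11 m and x of turner_grip in the frame of unit between -0.13 and 0.02 m and x of turner_tip in the frame of unit between 0.04 and 0.145 m and y of turner_grip in the frame of unit between -0.11 and 0.11 m), for 0.2 s.
4. the cover is fully shut (value of joint cover below 0.005 m), for 0.2 s.
At the end, for the whole second after the job is handed in: The cover is shut (within 5 mm) and the bolt is shot fully home in its keeper (within 4 mm); every carving tool that is there lies flat (within 0.12 rad) on the floor of the well, within 0.25 rad of straight front to back, handle to the front and tip to the back (value of joint bolt below 0.004 m and value of joint cover below 0.005 m and angle between the x axis of each of slicing_knife_grip, boning_knife_grip, carving_fork_grip, turner_grip and the x axis of unit, either way round below 0.25 rad and angle between the z axis of each of slicing_knife_grip, boning_knife_grip, carving_fork_grip, turner_grip and the z axis of unit, either way round below 0.12 rad and z of each of slicing_knife_grip, boning_knife_grip, carving_fork_grip, turner_grip in the frame of unit below 0.03 m and x of slicing_knife_grip in the frame of unit between -0.13 and 0.02 m and x of slicing_knife_tip in the frame of unit between 0.04 and 0.145 m and y of slicing_knife_grip in the frame of unit between -0.11 and 0.11 m and x of boning_knife_grip in the frame of unit between -0.13 and 0.02 m and x of boning_knife_tip in the frame of unit between 0.04 and 0.145 m and y of boning_knife_grip in the frame of unit between -0.11 and 0.11 m and x of carving_fork_grip in the frame of unit between -0.13 and 0.02 m and x of carving_fork_tip in the frame of unit between 0.04 and 0.145 m and y of carving_fork_grip in the frame of unit between -0.11 and 0.11 m and x of turner_grip in the frame of unit between -0.13 and 0.02 m and x of turner_tip in the frame of unit between 0.04 and 0.145 m and y of turner_grip in the frame of unit between -0.11 and 0.11 m); the robot touches nothing.
It fails at once if a bystander (bowl, shaker, bottle, jar, cup) is shoved more than 6 cm or tipped over (distance of any of dip_bowl, spice_shaker, sauce_bottle, oil_jar, cup from where it was at the start of the episode above 0.06 m or angle between any of dip_bowl, spice_shaker, sauce_bottle, oil_jar, cup's own z axis and vertical above 0.6 rad).
Of slicing_knife, boning_knife, carving_fork, turner only 2 to 4 are there at a start; the rules pass over those that are not, and their reading is None.
At some moment in a run one of slicing_knife, boning_knife, carving_fork, turner may be knocked a few centimetres aside while the robot is not near it.
Once in a run the grip may slacken for a moment while it holds something.
It also fails if it takes over 210 s, if anything falls off the work surface, if the arm or the gripper's body presses on something with over 40 N, if the wrist force passes 120 N, or if a joint passes its speed limit or range.

ROBOT

A 6-joint arm with a two-finger parallel gripper is mounted at the origin on the work surface. World frame = base frame: x ahead of the robot, y to its left, z up, the work surface at z = 0. Lengths are in mm, angles in degrees, forces in N, time in s.
With the tool pointing down it reaches from about 300 to 850 mm from the base axis. Payload 4.2 kg.
Tool frame: the origin (TCP) lies at the centre of the arm's flange, where the gripper is bolted on; the fingertips stand 191 mm ahead of it and the grasp point (between the pads) lies 172 mm ahead of it; y points along the fingers, x is the direction in which the jaws open and shut, and the axes are right-handed (so a half turn about y gives the same grasp; the last joint's range is limited). The gripper opens to 91 mm and grips with 3 to 60 N. Pads are 32 mm wide; open, the fingers measure 118 mm over their backs; the gripper's body (76 mm by 178 mm) begins 60 mm behind the grasp point.
Start: joints at [-74.714, 18.312, 89.639, -0, 72.044, -1.146], TCP at [162.657, -551.512, 404.776] pointing down, gripper open.
Joint ranges: [-177.97, 177.97], [-48.28, 115.42], [12.27, 149.76], [-77.06, 257.06], [2.81, 150.46], [-146.56, 146.56]. Speed limits (degrees/s): [147.25, 147.25, 180, 180, 180, 180].

INTERFACE

Orientations are given as [roll, pitch, yaw] about the fixed x, y, z axes, in that order (R = Rz(yaw) Ry(pitch) Rx(roll)).
In Python, from workcell import env gives the robot as it stands.
- The arm moves only by the tool carry_out, never from a script. Its argument "increments" is a list of rows, each a list of 3 entries, a list of its own where there are three numbers: the turn, a rotation vector about the tool's x, y, z in rad, then the shift along the tool's x, y, z in mm, then the closure, from 0 (fully open) to 1 (shut). In form: [[[wx, wy, wz], [dx, dy, dz], claw], ...]. A call has 1 to 10 rows; each row is the pose to reach, as a shift and turn from the pose commanded when the call began, along the tool's axes at that moment; what a row does not reach only later rows make up. A row lasts 1/12 s, in which the tool goes at most 41.7 mm and 7.16 degrees, less where a joint would pass 70% of its speed; a pose out of reach is approached as far as the arm can. A call with a gripper value outside its range is refused whole. The fingers move at their own pace and stop on an object; "force" is the grip in N (left out, the last holds). Time passes only in rows, so rows that repeat a pose let the fingers close. It gives the time, the measured TCP pose, the force and the opening at its end, in the units of the state.
- env.state(): the state, without advancing time (a new reading comes with each control period).
- env.grab_frame(name): name is "side" or "top"; returns a dict with "frame" (480x640x3 uint8, blue, green, red), "z_map" (480x640 float32, mm along the optical axis (not along the pixel's ray), 0 where there is no reading), "camera_matrix" (3x3 intrinsics, pixels), "k1" (the pictures are not rectified: a ray, as slopes to the right and down, at radius r is drawn at 1 + k1 r^2 times it, then the intrinsics apply), "rvec" (rotation vector, rad) and "tvec" (3), from world to camera coordinates, as OpenCV has them. Camera axes: x right, y down, z forward; pixel columns grow to the right and rows downward; lengths in mm; the calibration is good to about 2 mm. A picture is of the moment at which its call begins.
- env.job_done(): hands the job in, once; it reports no verdict.
The state is a dict: "time_s": time; "qpos": joint angles; "qvel": joint speeds; "effort": joint torques, N m; "ee_pos": TCP position; "ee_rot": TCP orientation; "force": force on the tool from outside, world axes, zero at the start; "torque": the same for the moment, N m; "gripper_width": finger opening in mm.
Only numpy, scipy, OpenCV 4.12 (cv2) and the standard library are available. Lean on these libraries where they do the work, as an engineer would, in place of code of your own. Each camera call takes 0.05 s, during which the arm holds its last target. There are 200 camera calls.

## Working session

There is one attempt and no reset: what is moved stays moved. The work goes in short steps, Python scripts to look and compute and a tool call to move; the robot and the scene stay as the last step left them, time stands still between calls to the robot, and variables do not carry over. Pictures are saved under pics/ and viewed, about 12 in all and at most 16, crops included, and the job is handed in when it is done.

Besides the shell and the picture viewer there is one more tool, called after "Request:" by a JSON object that holds its "name" and its "arguments", one argument or row to a line. carry_out: Moves the arm, as the interface text tells. Its arguments: {"type":"object","properties":{"increments":{"type":"array","items":{"type":"array"}},"force":{"type":"number"}},"required":["increments"]}

```bash
mkdir -p pics; ls
cat > h.py <<'E'
import numpy as np,cv2
from workcell import env
def cam(n):
    f=env.grab_frame(n); return f
def save(f,name,crop=None,s=1):
    im=f["frame"]
    if crop: im=im[crop[1]:crop[3],crop[0]:crop[2]]
    cv2.imwrite("pics/"+name,cv2.resize(im,None,fx=s,fy=s,interpolation=cv2.INTER_CUBIC))
def ray(f,u,v):
    K=np.array(f["camera_matrix"],float);k1=f["k1"]
    d=np.array([(u-K[0,2])/K[0,0],(v-K[1,2])/K[1,1]]);p=d.copy()
    for _ in range(20): p=d/(1+k1*(p@p))
    R=cv2.Rodrigues(np.array(f["rvec"],float))[0];t=np.array(f["tvec"],float).ravel()
    return -R.T@t, R.T@np.array([p[0],p[1],1.]),
def atz(f,u,v,z):
    o,d=ray(f,u,v); return (o+d*(z-o[2])/d[2]).round(1)
def atd(f,u,v):
    o,d=ray(f,u,v); z=f["z_map"][int(v),int(u)]; return (o+d*z).round(1)
E
python3 - <<'E'
from h import *
for n in("top","side"):
    f=cam(n);save(f,n+"0.png");np.save(n+"0.npy",f,allow_pickle=True)
    print(n,ray(f,320,240),f["k1"])
s=env.state();print(s)
E
```

```text
pics
top (array([ 330.52147842, -157.09064408,  865.88237394]), array([ 0.2096525 , -0.03910227, -0.97706892])) -0.06799853753752375
side (array([ -7.55565302, 720.1042413 , 787.63301559]), array([ 0.41909648, -0.71414302, -0.56083753])) -0.17530707124228734
{'time_s': 0.1, 'qpos': array([-7.47142025e+01,  1.83480500e+01,  8.97003168e+01,  1.01843181e-03,
        7.20436536e+01, -1.14620458e+00]), 'qvel': array([ 0.08150929, -0.11623589, -0.20762702,  0.08091646,  0.03529739,
       -0.02616264]), 'effort': array([ 1.24367405e-03, -4.13333058e+01, -2.32508540e+01,  7.28540076e-02,
        4.21002321e-02, -5.89943079e-05]), 'ee_pos': array([ 162.61476094, -551.36850928,  403.99728313]), 'ee_rot': array([-89.99719112,   0.09198261, -73.56831043]), 'force': array([-0.60897157,  0.41143435, -0.34886939]), 'torque': array([-0.00040077, -0.02597135,  0.02350347]), 'gripper_width': 91.34475154510376}
```

View pics/top0.png

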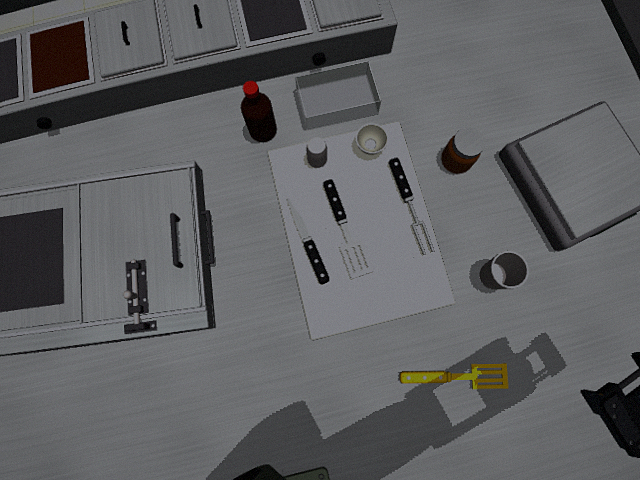

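View pics/side0.png

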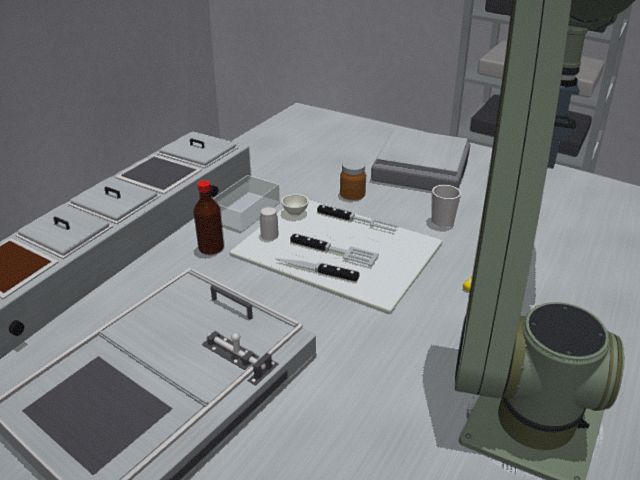

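Run:
```python
from h import *
f=np.load("top0.npy",allow_pickle=True).item()
a=f["frame"][130:290,265:455];b=f["frame"][155:345,95:225]
a=cv2.resize(a,None,fx=3,fy=3,interpolation=cv2.INTER_CUBIC)
cv2.imwrite("pics/boardcrop.png",a)
cv2.imwrite("pics/unitcrop.png",cv2.resize(b,None,fx=3,fy=3,interpolation=cv2.INTER_CUBIC))
for p in[(182,215),(60,300),(350,300),(316,150),(258,90)]:print(p,atd(f,*p))
```

```text
(182, 215) [613.3  55.9  62.5]
(60, 300) [508.2 314.2  56.1]
(350, 300) [ 384.7 -219.7   11.2]
(316, 150) [ 674.  -222.9   78.8]
(258, 90) [ 776.1 -141.9  162.2]
```

View pics/boardcrop.png

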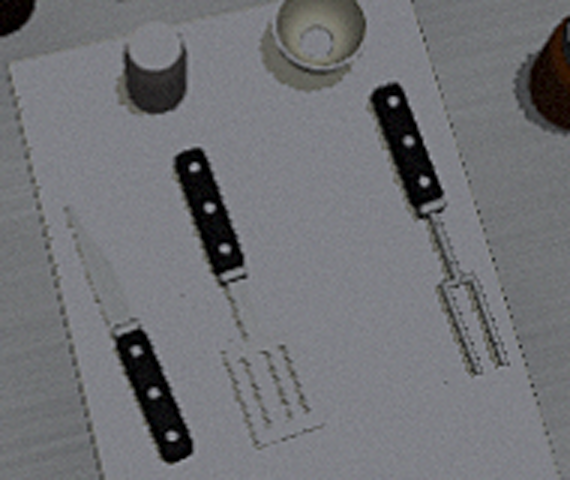

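View pics/unitcrop.png

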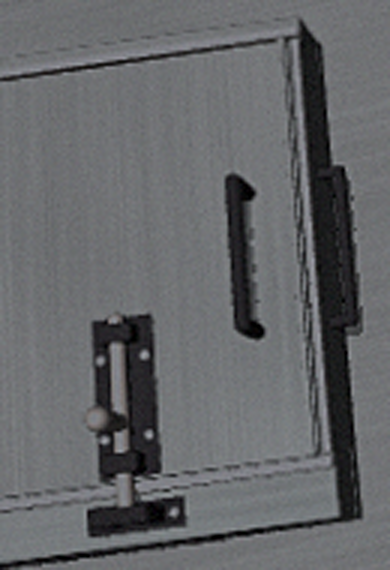

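Run:
```python
from h import *
f=np.load("top0.npy",allow_pickle=True).item()
U=lambda x,y,z:atz(f,95+x/3,155+y/3,z)
B=lambda x,y,z:atz(f,265+x/3,130+y/3,z)
br=U(299,22,56);fr=U(338,518,56);print("corners",br,fr,np.linalg.norm(br-fr),np.degrees(np.arctan2(*(br-fr)[1::-1])))
h1=U(236,182,95);h2=U(248,330,95);print("handle",h1,h2,(h1+h2)/2,np.degrees(np.arctan2(*(h1-h2)[1::-1])))
print("knob",U(98,418,104),"keeper",U(137,508,86),"depth", atd(f,95+98/3,155+418/3))
yaw=np.arctan2(*(br-fr)[1::-1]);c,s=np.cos(yaw),np.sin(yaw);R=np.array([[c,-s],[s,c]])
o1=fr[:2]-R@[-175,-125];o2=br[:2]-R@[155,-125];print("origin",o1,o2)
for n,b,e,t in(("bon",(177,455),(127,332),(68,208)),("turn",(190,155),(232,272),(290,437)),("fork",(386,90),(431,205),(490,368))):
    zt=24
    b,e,t=B(*b,28),B(*e,28),B(*t,21);d=(t-b)[:2];L=np.linalg.norm(d);d/=L
    print(n,b,t,"L",L,"hl",np.linalg.norm(e-b),"yaw",np.degrees(np.arctan2(d[1],d[0])),"grip",b[:2]+70*d,"hyaw",np.degrees(np.arctan2(*(e-b)[1::-1])))
```

```text
corners [716.9  15.2  56. ] [394.1  47.7  56. ] 324.43194972135524 -5.749253065669985
handle [604.3  62.6  95. ] [512.   70.4  95. ] [558.15  66.5   95.  ] -4.830419958289946
knob [479.4 163.7 104. ] keeper [424.8 156.1  86. ] depth [478.1 160.9 110.6]
origin [580.74160559 154.54058715] [575.20156358 155.0983671 ]
bon [ 429.2 -178.9   28. ] [ 608.8 -147.4   21. ] L 182.34146538842992 hl 86.62130222987875 yaw 9.947911814301076 grip [ 498.1475648 -166.8073035] hyaw 8.363961380029243
turn [ 623.3 -235.3   28. ] [ 424.  -252.6   21. ] L 200.04944388825476 hl 85.81107154674157 yaw -175.03894327001726 grip [ 553.56224053 -241.35350346] hyaw -175.11991490336834
fork [ 637.1 -376.2   28. ] [ 436.5 -391.3   21. ] L 201.16751725862704 hl 86.36029180126711 yaw -175.69522564930728 grip [ 567.29747824 -381.45432741] hyaw -175.55041030712738
```

The board holds the boning knife (handle at crop 152,393), the turner (handle 210,213) and the fork (handle 408,147). There is no slicing knife. The black turner at full-image (335,200) is the one meant, and the yellow one at (425,377) is the decoy. The board crop confirms black handles on all three. The bolt knob is at (128,294), and the bow handle at (176,240).

```bash
cat >> h.py <<'E'
O=np.array([578.,153.]);UY=-5.3
def u2w(x,y):
    a=np.radians(UY);return O+[x*np.cos(a)-y*np.sin(a),x*np.sin(a)+y*np.cos(a)]
def mv(*targets):
    "targets: grasp x,y,z,yaw in world; prints wy, tool shift"
    s=env.state();p=s["ee_pos"];yaw=s["ee_rot"][2];a=np.radians(yaw)
    print("at grasp",p[:2].round(1),round(p[2]-172,1),"rot",s["ee_rot"].round(2),"F",s["force"].round(1),"w",round(s["gripper_width"],1),"t",s["time_s"],"q",s["qpos"].round(0))
    for x,y,z,w in targets:
        d=np.array([x,y,z+172])-p;t=[d[0]*np.cos(a)+d[1]*np.sin(a),-d[2],-d[0]*np.sin(a)+d[1]*np.cos(a)]
        print("->",(round(x),round(y),round(z),w),"wy",round(-np.radians(w-yaw),3),"d",np.round(t,1))
E
python3 -c "
from h import *
mv((330,-170,215,-40),(476,163,160,-5.3))"
```

```text
at grasp [ 162.6 -551.4] 232.0 rot [-90.     0.09 -73.57] F [-0.6  0.4 -0.3] w 91.3 t 0.1 q [-75.  18.  90.   0.  72.  -1.]
-> (330, -170, 215, -40) wy -0.586 d [-318.4   17.   268.4]
-> (476, 163, 160, -5.3) wy -1.192 d [-596.5   72.   502.7]
```

Request:
{"name": "carry_out", "arguments": {
  "increments": [
    [[0,-0.12,0],[-32,2,27],0.4],
    [[0,-0.24,0],[-64,4,54],0.4],
    [[0,-0.36,0],[-96,6,81],0.4],
    [[0,-0.48,0],[-128,8,108],0.4],
    [[0,-0.55,0],[-160,10,135],0.4],
    [[0,-0.6,0],[-192,12,162],0.4],
    [[0,-0.65,0],[-224,14,189],0.4],
    [[0,-0.7,0],[-256,16,216],0.4],
    [[0,-0.75,0],[-288,16,243],0.4],
    [[0,-0.8,0],[-320,16,270],0.4]
  ],
  "force": 20
}}

```text
time_s: 0.93
ee_pos: [330.1, -168.4, 388.6]
ee_rot: [-90.0, 0.0, -27.6]
force: [-0.1, -1.1, 0.5]
gripper_width: 54.7
```

```bash
python3 -c "
from h import *
mv((476,163,160,-5.3))"
```

```text
at grasp [ 330.1 -168.4] 216.6 rot [-9.000e+01  1.000e-02 -2.763e+01] F [-0.1 -1.1  0.5] w 54.7 t 0.9333 q [-29.   0. 115.   0.  65.  -1.]
-> (476, 163, 160, -5.3) wy -0.39 d [-24.4  56.6 361.3]
```

Request:
{"name": "carry_out", "arguments": {
  "increments": [
    [[0,-0.04,0],[-3,6,38],0.4],
    [[0,-0.08,0],[-5,12,76],0.4],
    [[0,-0.12,0],[-8,18,114],0.4],
    [[0,-0.16,0],[-10,24,152],0.4],
    [[0,-0.2,0],[-13,30,190],0.4],
    [[0,-0.25,0],[-16,36,230],0.4],
    [[0,-0.3,0],[-18,42,268],0.4],
    [[0,-0.35,0],[-21,50,306],0.4],
    [[0,-0.39,0],[-24,57,344],0.4],
    [[0,-0.39,0],[-24,57,361],0.4]
  ]
}}

```text
time_s: 1.77
ee_pos: [477.7, 163.8, 330.0]
ee_rot: [-90.0, 0.1, -5.2]
force: [0.5, -0.7, 1.3]
gripper_width: 54.5
```

```bash
python3 -c "
from h import *
f=cam('top');g=cam('side')
a=f['frame'][200:340,60:250];b=g['frame'][240:420,150:340]
c=lambda i:cv2.resize(i,(560,int(560*i.shape[0]/i.shape[1])),interpolation=cv2.INTER_CUBIC)
cv2.imwrite('pics/k1.png',cv2.resize(g['frame'][180:400,130:420],None,fx=2.5,fy=2.5,interpolation=2))
mv((476,163,105,-5.3))"
```

```text
at grasp [477.8 162.7] 158.8 rot [-9.00e+01  3.00e-02 -5.18e+00] F [-1.  -0.8  0.6] w 54.6 t 1.8667 q [ 17.  16. 105.   0.  59.  23.]
-> (476, 163, 105, -5.3) wy 0.002 d [-1.8 53.8  0.2]
```

View pics/k1.png

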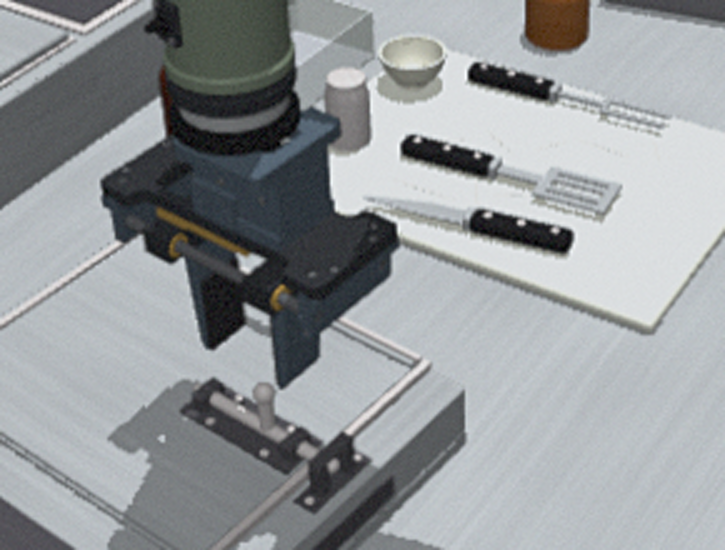

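The knob (263,390) sits below the gap between the fingers, so I'll descend and close.

Request:
{"name": "carry_out", "arguments": {
  "increments": [
    [[0,0,0],[0,15,0],0.4],
    [[0,0,0],[0,30,0],0.4],
    [[0,0,0],[0,45,0],0.4],
    [[0,0,0],[0,53,0],0.4],
    [[0,0,0],[0,53,0],0.4],
    [[0,0,0],[0,53,0],0.7],
    [[0,0,0],[0,53,0],0.95],
    [[0,0,0],[0,53,0],0.95],
    [[0,0,0],[0,53,0],0.95],
    [[0,0,0],[0,53,0],0.95]
  ]
}}

```text
time_s: 2.7
ee_pos: [477.0, 160.3, 279.3]
ee_rot: [-90.0, -0.1, -5.4]
force: [1.5, -0.7, 0.1]
gripper_width: 24.5
```

Request:
{"name": "carry_out", "arguments": {
  "increments": [
    [[0,0,0],[0,0,0],0.95],
    [[0,0,0],[0,0,0],0.95],
    [[0,0,0],[0,0,0],0.95],
    [[0,0,0],[0,0,0],0.95],
    [[0,0,0],[0,0,0],0.95]
  ]
}}

```text
time_s: 3.12
ee_pos: [477.5, 160.3, 279.1]
ee_rot: [-90.0, -0.1, -5.4]
force: [3.2, -1.2, 1.3]
gripper_width: 13.1
```

Request:
{"name": "carry_out", "arguments": {
  "increments": [
    [[0,0,0],[6,0,0],0.95],
    [[0,0,0],[12,0,0],0.95],
    [[0,0,0],[18,0,0],0.95],
    [[0,0,0],[24,0,0],0.95],
    [[0,0,0],[29,0,0],0.95],
    [[0,0,0],[32,0,0],0.95],
    [[0,0,0],[34,0,0],0.95],
    [[0,0,0],[34,0,0],0.95],
    [[0,0,0],[34,0,0],0.95]
  ]
}}

```text
time_s: 3.87
ee_pos: [510.3, 157.2, 279.1]
ee_rot: [-90.0, 0.1, -5.4]
force: [-1.7, 0.0, 5.1]
gripper_width: 13.2
```

Request:
{"name": "carry_out", "arguments": {
  "increments": [
    [[0,0,0],[0,0,0],0.5],
    [[0,0,0],[0,0,0],0.5],
    [[0,0,0],[0,0,0],0.5],
    [[0,0,0],[0,0,0],0.5],
    [[0,0,0],[0,-20,0],0.5],
    [[0,0,0],[0,-40,0],0.5],
    [[0,0,0],[0,-40,0],0.5]
  ]
}}

```text
time_s: 4.45
ee_pos: [511.7, 157.4, 321.8]
ee_rot: [-89.9, -0.3, -5.4]
force: [1.7, 0.9, 0.8]
gripper_width: 45.5
```

```bash
python3 -c "
from h import *
f=cam('top');print([ (p,atd(f,*p)) for p in [(174,228),(175,240),(177,252)]])
a=f['frame'][155:345,95:225]
cv2.imwrite('pics/unit2.png',cv2.resize(a,None,fx=3,fy=3,interpolation=2))
mv((559,69,145,84.7),(559,69,92,84.7))"
```

```text
[((174, 228), array([580.9,  65.5,  95.7])), ((175, 240), array([559.2,  68.3,  92.5])), ((177, 252), array([536.6,  68.7,  91.5]))]
at grasp [511.2 157.3] 148.2 rot [-89.92  -0.2   -5.39] F [ 0.2 -0.1 -0. ] w 45.4 t 4.5 q [ 16.  19. 102.   0.  59.  21.]
-> (559, 69, 145, 84.7) wy -1.572 d [ 55.9   3.2 -83.4]
-> (559, 69, 92, 84.7) wy -1.572 d [ 55.9  56.2 -83.4]
```

View pics/unit2.png

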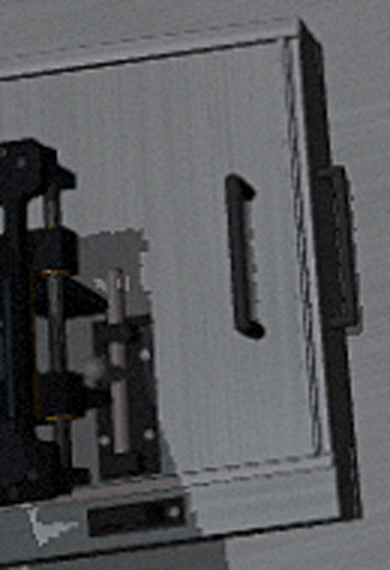

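The bolt is drawn: the rod end (120,450) is clear of the keeper (130,515). Next is the cover handle.

Request:
{"name": "carry_out", "arguments": {
  "increments": [
    [[0,-0.12,0],[6,0,-9],0.5],
    [[0,-0.24,0],[12,0,-18],0.5],
    [[0,-0.36,0],[18,0,-27],0.5],
    [[0,-0.48,0],[24,0,-36],0.5],
    [[0,-0.6,0],[30,0,-45],0.5],
    [[0,-0.72,0],[36,0,-54],0.5],
    [[0,-0.84,0],[42,0,-63],0.5],
    [[0,-0.96,0],[48,0,-72],0.5],
    [[0,-1.08,0],[54,0,-80],0.5],
    [[0,-1.2,0],[56,0,-84],0.5]
  ]
}}

```text
time_s: 5.33
ee_pos: [558.8, 67.3, 317.2]
ee_rot: [-89.9, 0.1, 63.7]
force: [0.8, 0.5, -0.6]
gripper_width: 45.5
```

Request:
{"name": "carry_out", "arguments": {
  "increments": [
    [[0,-0.12,0],[0,0,0],0.5],
    [[0,-0.24,0],[0,0,0],0.5],
    [[0,-0.36,0],[0,0,0],0.5],
    [[0,-0.37,0],[0,0,0],0.5],
    [[0,-0.37,0],[0,0,0],0.5]
  ]
}}

```text
time_s: 5.75
ee_pos: [558.3, 68.2, 317.6]
ee_rot: [-89.9, 0.0, 84.4]
force: [-0.5, -0.5, 1.0]
gripper_width: 45.5
```

```bash
python3 -c "
from h import *
mv((559,68,92,84.7),)"
```

```text
at grasp [558.3  68.2] 145.6 rot [-8.988e+01  2.000e-02  8.442e+01] F [-0.5 -0.5  1. ] w 45.5 t 5.75 q [  6.  21.  99.  -0.  60. -79.]
-> (559, 68, 92, 84.7) wy -0.005 d [-0.1 53.6 -0.7]
```

Request:
{"name": "carry_out", "arguments": {
  "increments": [
    [[0,0,0],[0,18,0],0.5],
    [[0,0,0],[0,36,0],0.5],
    [[0,0,0],[0,50,0],0.5],
    [[0,0,0],[0,53,0],0.5],
    [[0,0,0],[0,53,0],0.95],
    [[0,0,0],[0,53,0],0.95],
    [[0,0,0],[0,53,0],0.95],
    [[0,0,0],[0,53,0],0.95],
    [[0,0,0],[0,53,0],0.95],
    [[0,0,0],[0,53,0],0.95]
  ]
}}

```text
time_s: 6.58
ee_pos: [559.0, 70.1, 266.5]
ee_rot: [-90.1, -0.4, 84.4]
force: [0.0, 5.8, 0.2]
gripper_width: 9.2
```

Request:
{"name": "carry_out", "arguments": {
  "increments": [
    [[0,0,0],[0,0,0],0.95],
    [[0,0,0],[0,0,0],0.95],
    [[0,0,0],[0,0,0],0.95],
    [[0,0,0],[0,0,0],0.95]
  ]
}}

```text
time_s: 6.92
ee_pos: [559.0, 70.3, 266.6]
ee_rot: [-90.1, -0.3, 84.4]
force: [0.1, 10.1, -1.0]
gripper_width: 9.3
```

Request:
{"name": "carry_out", "arguments": {
  "increments": [
    [[0,0,0],[8,0,0],0.95],
    [[0,0,0],[22,0,0],0.95],
    [[0,0,0],[40,0,0],0.95],
    [[0,0,0],[60,0,0],0.95],
    [[0,0,0],[80,0,0],0.95],
    [[0,0,0],[100,0,0],0.95],
    [[0,0,0],[120,0,0],0.95],
    [[0,0,0],[140,0,0],0.95],
    [[0,0,0],[155,0,0],0.95],
    [[0,0,0],[160,0,0],0.95]
  ]
}}

```text
time_s: 7.75
ee_pos: [574.3, 229.5, 266.5]
ee_rot: [-90.2, -0.1, 84.7]
force: [2.1, -4.2, 5.4]
gripper_width: 9.4
```

Request:
{"name": "carry_out", "arguments": {
  "increments": [
    [[0,0,0],[15,0,0],0.95],
    [[0,0,0],[30,0,0],0.95],
    [[0,0,0],[45,0,0],0.95],
    [[0,0,0],[55,0,0],0.95],
    [[0,0,0],[62,0,0],0.95],
    [[0,0,0],[66,0,0],0.95],
    [[0,0,0],[67,0,0],0.95],
    [[0,0,0],[67,0,0],0.95]
  ]
}}

```text
time_s: 8.42
ee_pos: [580.7, 295.1, 266.5]
ee_rot: [-90.1, -0.1, 84.6]
force: [2.1, -0.4, 4.6]
gripper_width: 9.3
```

```bash
python3 -c "
from h import *
mv((559,68,92,84.7),)"
```

```text
at grasp [580.7 295.1] 94.5 rot [-90.15  -0.11  84.57] F [ 2.1 -0.4  4.6] w 9.3 t 8.4167 q [ 26.  31.  90.   0.  59. -59.]
-> (559, 68, 92, 84.7) wy -0.002 d [-2.281e+02  2.500e+00  1.000e-01]
```

Request:
{"name": "carry_out", "arguments": {
  "increments": [
    [[0,0,0],[0,0,0],0.5],
    [[0,0,0],[0,0,0],0.5],
    [[0,0,0],[0,0,0],0.5],
    [[0,0,0],[0,0,0],0.5],
    [[0,0,0],[0,-20,0],0.5],
    [[0,0,0],[0,-50,0],0.5],
    [[0,0,0],[0,-90,0],0.5],
    [[0,0,0],[0,-110,0],0.5]
  ]
}}

```text
time_s: 9.08
ee_pos: [580.3, 294.5, 379.6]
ee_rot: [-90.2, -0.2, 84.6]
force: [0.2, -0.1, 0.3]
gripper_width: 45.4
```

```bash
sed -i 's/O=np.array.*/O=np.array([579.,154.]);UY=-5.5/' h.py; python3 -c "
from h import *
f=cam('top');np.save('top1.npy',f,allow_pickle=True)
g=np.load('top0.npy',allow_pickle=True).item()
print(np.abs(f['frame'][130:290,265:455].astype(int)-g['frame'][130:290,265:455]).max(2).__gt__(60).sum())
cv2.imwrite('pics/t1.png',cv2.resize(f['frame'][130:370,90:450],None,fx=2.2,fy=2.2,interpolation=2))
mv((498,-167,190,98.7))"
```

```text
0
at grasp [580.8 294.7] 211.2 rot [-90.54  -0.35  84.57] F [0.5 0.7 2.7] w 45.4 t 9.1333 q [ 26.  26.  81.   0.  73. -59.]
-> (498, -167, 190, 98.7) wy -0.247 d [-467.4   21.2   38.7]
```

View pics/t1.png

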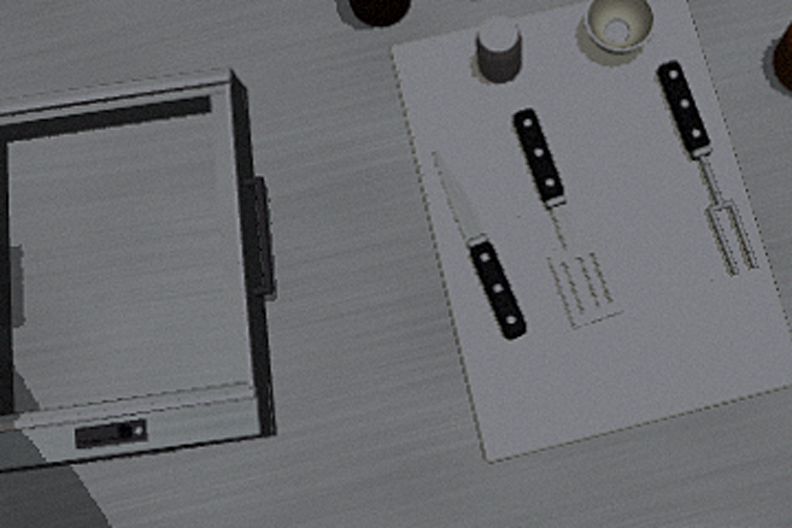

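Request:
{"name": "carry_out", "arguments": {
  "increments": [
    [[0,0,0],[-25,2,2],0.4],
    [[0,0,0],[-65,4,5],0.4],
    [[0,0,0],[-105,6,9],0.4],
    [[0,0,0],[-145,8,12],0.4],
    [[0,-0.05,0],[-185,10,15],0.4],
    [[0,-0.1,0],[-225,12,19],0.4],
    [[0,-0.15,0],[-265,14,22],0.4],
    [[0,-0.2,0],[-305,16,25],0.4],
    [[0,-0.25,0],[-345,18,29],0.4],
    [[0,-0.25,0],[-385,20,32],0.4]
  ]
}}

```text
time_s: 9.97
ee_pos: [510.7, -87.6, 355.2]
ee_rot: [-90.0, -0.0, 99.0]
force: [0.8, -1.0, 0.3]
gripper_width: 55.1
```

```bash
python3 -c "
from h import *
mv((497,-168.5,90,98.8),(497,-168.5,33,98.8))"
```

```text
at grasp [510.7 -87.6] 183.2 rot [-8.995e+01 -3.000e-02  9.899e+01] F [ 0.8 -1.   0.3] w 55.1 t 9.9667 q [ -11.   15.  101.    0.   63. -110.]
-> (497, -168, 90, 98.8) wy 0.003 d [-77.8  93.2  26.2]
-> (497, -168, 33, 98.8) wy 0.003 d [-77.8 150.2  26.2]
```

Request:
{"name": "carry_out", "arguments": {
  "increments": [
    [[0,0,0],[-20,20,7],0.4],
    [[0,0,0],[-50,40,17],0.4],
    [[0,0,0],[-70,70,24],0.4],
    [[0,0,0],[-78,93,26],0.4],
    [[0,0,0],[-78,93,26],0.4],
    [[0,0,0],[-78,93,26],0.4]
  ]
}}

```text
time_s: 10.47
ee_pos: [497.7, -167.2, 261.7]
ee_rot: [-89.8, -0.1, 98.8]
force: [-0.1, -0.8, -0.5]
gripper_width: 54.6
```

```bash
python3 -c "
from h import *
f=cam('top');g=cam('side')
cv2.imwrite('pics/kn.png',cv2.resize(g['frame'][180:320,230:420],None,fx=3.5,fy=3.5,interpolation=2))
mv((497,-168.5,33,98.8))"
```

```text
at grasp [ 498.8 -166.6] 91.8 rot [-9.010e+01  3.000e-02  9.892e+01] F [1.  0.4 0.1] w 54.6 t 10.5667 q [ -20.   22.  107.    0.   51. -119.]
-> (497, -168, 33, 98.8) wy 0.002 d [-1.6 58.8  2.1]
```

View pics/kn.png

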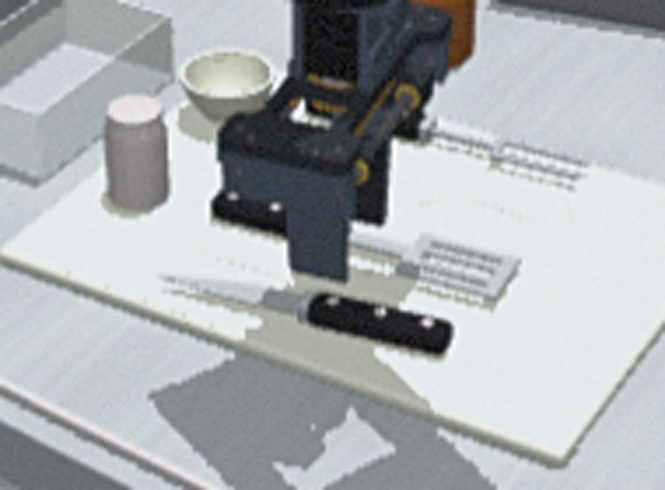

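The fingers are in line over the front part of the knife handle (320,310). I'll descend and grip.

Request:
{"name": "carry_out", "arguments": {
  "increments": [
    [[0,0,0],[-2,15,1],0.4],
    [[0,0,0],[-2,35,1],0.4],
    [[0,0,0],[-2,52,1],0.4],
    [[0,0,0],[-2,58,1],0.4],
    [[0,0,0],[-2,58,1],0.4],
    [[0,0,0],[-2,58,1],0.95],
    [[0,0,0],[-2,58,1],0.95],
    [[0,0,0],[-2,58,1],0.95],
    [[0,0,0],[-2,58,1],0.95],
    [[0,0,0],[-2,58,1],0.95]
  ],
  "force": 30
}}

```text
time_s: 11.4
ee_pos: [497.6, -169.3, 205.4]
ee_rot: [-90.1, 0.0, 98.9]
force: [0.7, 0.5, 0.7]
gripper_width: 24.3
```

Request:
{"name": "carry_out", "arguments": {
  "increments": [
    [[0,0,0],[0,0,0],0.95],
    [[0,0,0],[0,0,0],0.95],
    [[0,0,0],[0,-10,0],0.95],
    [[0,0,0],[0,-25,0],0.95],
    [[0,0,0],[0,-45,0],0.95],
    [[0,0,0],[0,-70,0],0.95],
    [[0,0,0],[0,-90,0],0.95],
    [[0,0,0],[0,-95,0],0.95]
  ]
}}

```text
time_s: 12.07
ee_pos: [498.2, -169.6, 303.3]
ee_rot: [-90.3, 0.2, 98.9]
force: [0.5, 0.2, -0.4]
gripper_width: 21.8
```

```bash
python3 -c "
from h import *
mv((*u2w(-32,45),120,84.5),(*u2w(-32,45),34,84.5))"
```

```text
at grasp [ 498.2 -169.6] 131.3 rot [-90.32   0.19  98.89] F [ 0.5  0.2 -0.4] w 21.8 t 12.0667 q [ -20.   19.  105.   -0.   56. -119.]
-> (551, 202, 120, 84.5) wy 0.251 d [ 358.8   11.3 -110. ]
-> (551, 202, 34, 84.5) wy 0.251 d [ 358.8   97.3 -110. ]
```

Request:
{"name": "carry_out", "arguments": {
  "increments": [
    [[0,0,0],[20,5,-6],0.95],
    [[0,0.04,0],[50,12,-16],0.95],
    [[0,0.08,0],[85,18,-27],0.95],
    [[0,0.12,0],[120,18,-38],0.95],
    [[0,0.16,0],[155,18,-49],0.95],
    [[0,0.2,0],[190,18,-60],0.95],
    [[0,0.24,0],[225,18,-70],0.95],
    [[0,0.25,0],[260,18,-81],0.95],
    [[0,0.25,0],[295,18,-92],0.95],
    [[0,0.25,0],[325,18,-102],0.95]
  ]
}}

```text
time_s: 12.9
ee_pos: [547.7, 169.8, 280.9]
ee_rot: [-89.9, 0.0, 84.6]
force: [0.9, -0.7, -0.8]
gripper_width: 21.9
```

```bash
python3 -c "
from h import *
f=cam('top')
cv2.imwrite('pics/pl.png',cv2.resize(f['frame'][130:370,90:450],None,fx=2,fy=2,interpolation=2))
mv((*u2w(-32,38),34,84.5))"
```

```text
at grasp [548.8 174.2] 109.1 rot [-90.07  -0.27  84.71] F [ 2.   5.8 -1.1] w 21.8 t 12.95 q [ 16.  24. 100.   0.  56. -68.]
-> (551, 195, 34, 84.5) wy 0.004 d [20.8 75.1 -0. ]
```

Request:
{"name": "carry_out", "arguments": {
  "increments": [
    [[0,0,0],[14,0,0],0.95],
    [[0,0,0],[21,0,0],0.95],
    [[0,0,0],[21,15,0],0.95],
    [[0,0,0],[21,35,0],0.95],
    [[0,0,0],[21,55,0],0.95],
    [[0,0,0],[21,68,0],0.95],
    [[0,0,0],[21,74,0],0.95],
    [[0,0,0],[21,75,0],0.95],
    [[0,0,0],[21,75,0],0.95]
  ]
}}

```text
time_s: 13.7
ee_pos: [550.2, 188.0, 206.8]
ee_rot: [-90.0, 0.0, 84.5]
force: [0.8, 0.6, -1.3]
gripper_width: 21.8
```

Request:
{"name": "carry_out", "arguments": {
  "increments": [
    [[0,0,0],[4,1,0],0.95],
    [[0,0,0],[4,1,0],0.9],
    [[0,0,0],[4,1,0],0.62],
    [[0,0,0],[4,1,0],0.62],
    [[0,0,0],[4,1,0],0.62],
    [[0,0,0],[4,-10,0],0.62],
    [[0,0,0],[4,-40,0],0.62],
    [[0,0,0],[4,-80,0],0.62],
    [[0,0,0],[4,-110,0],0.62],
    [[0,0,0],[4,-130,0],0.62]
  ]
}}

```text
time_s: 14.53
ee_pos: [550.7, 192.6, 341.4]
ee_rot: [-90.3, -0.1, 84.6]
force: [-1.1, 0.1, 0.2]
gripper_width: 34.5
```

```bash
python3 -c "
from h import *
f=cam('top');np.save('top2.npy',f,allow_pickle=True)
g=np.load('top0.npy',allow_pickle=True).item()
print(np.abs(f['frame'][130:290,330:455].astype(int)-g['frame'][130:290,330:455]).max(2).__gt__(50).sum())
# handle mids (full px): turner & fork
for n,b,e in(('turn',(190,155),(232,272)),('fork',(386,90),(431,205))):
    b,e=[atz(g,265+p[0]/3,130+p[1]/3,28) for p in(b,e)];d=(e-b)[:2];d/=np.linalg.norm(d);print(n,((b+e)/2)[:2]+25*d,np.degrees(np.arctan2(d[1],d[0])))
cv2.imwrite('pics/p2.png',cv2.resize(f['frame'][130:370,90:450],None,fx=2,fy=2,interpolation=2))
mv((554,-241.4,150,-85))"
```

```text
0
turn [ 555.64062687 -241.07676519] -175.11991490336834
fork [ 569.12535054 -381.4895488 ] -175.55041030712738
at grasp [551.4 192.8] 172.6 rot [-90.63  -0.27  84.57] F [0.9 0.1 1.5] w 35.0 t 14.5833 q [ 18.  21.  94.  -0.  64. -66.]
-> (554, -241, 150, -85) wy 2.96 d [-432.    22.6  -43.7]
```

View pics/p2.png

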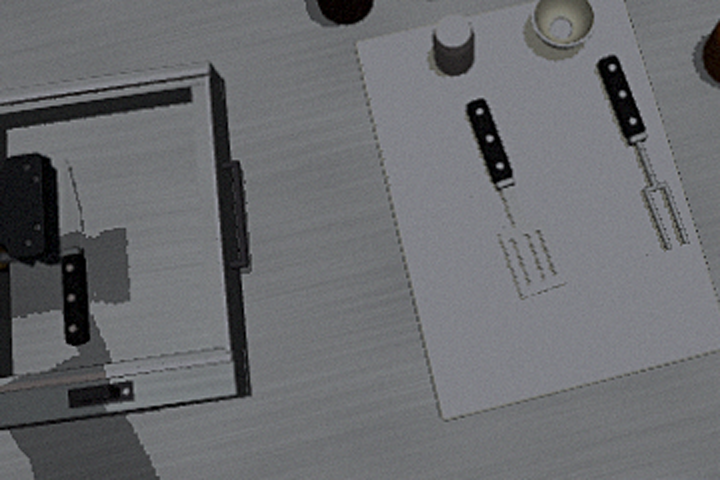

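The knife lies in the well with its handle to the front, at (75,300). The turner is next.

Request:
{"name": "carry_out", "arguments": {
  "increments": [
    [[0,0.12,0],[-25,0,-2],0.5],
    [[0,0.24,0],[-60,0,-6],0.5],
    [[0,0.36,0],[-100,0,-10],0.5],
    [[0,0.48,0],[-140,0,-14],0.5],
    [[0,0.6,0],[-180,0,-18],0.5],
    [[0,0.72,0],[-220,0,-22],0.4],
    [[0,0.84,0],[-260,0,-26],0.4],
    [[0,0.96,0],[-300,0,-30],0.4],
    [[0,1.08,0],[-340,0,-34],0.4],
    [[0,1.2,0],[-380,0,-38],0.4]
  ]
}}

```text
time_s: 15.42
ee_pos: [551.7, -191.4, 337.6]
ee_rot: [-90.0, -0.0, 15.5]
force: [0.4, -0.3, -0.6]
gripper_width: 54.5
```

Request:
{"name": "carry_out", "arguments": {
  "increments": [
    [[0,0.12,0],[0,0,0],0.4],
    [[0,0.24,0],[0,0,0],0.4],
    [[0,0.36,0],[0,0,0],0.4],
    [[0,0.48,0],[0,0,0],0.4],
    [[0,0.6,0],[0,0,0],0.4],
    [[0,0.72,0],[0,0,0],0.4],
    [[0,0.84,0],[0,0,0],0.4],
    [[0,0.96,0],[0,0,0],0.4],
    [[0,1.08,0],[0,0,0],0.4],
    [[0,1.2,0],[0,0,0],0.4]
  ]
}}

```text
time_s: 16.25
ee_pos: [552.1, -189.4, 337.4]
ee_rot: [-90.0, -0.0, -53.3]
force: [-0.9, 0.0, 0.6]
gripper_width: 54.8
```

```bash
python3 -c "
from h import *
mv((555,-241.2,90,-85))"
```

```text
at grasp [ 552.1 -189.4] 165.4 rot [-8.999e+01 -3.000e-02 -5.328e+01] F [-0.9  0.   0.6] w 54.8 t 16.25 q [-20.  22.  94.  -0.  64.  33.]
-> (555, -241, 90, -85) wy 0.554 d [ 43.3  75.4 -28.6]
```

Request:
{"name": "carry_out", "arguments": {
  "increments": [
    [[0,0.12,0],[10,10,-6],0.4],
    [[0,0.24,0],[20,25,-12],0.4],
    [[0,0.36,0],[30,45,-19],0.4],
    [[0,0.48,0],[40,62,-26],0.4],
    [[0,0.553,0],[43,75,-29],0.4],
    [[0,0.553,0],[43,75,-29],0.4],
    [[0,0.553,0],[43,75,-29],0.4],
    [[0,0.553,0],[43,75,-29],0.4]
  ]
}}

```text
time_s: 16.92
ee_pos: [555.3, -241.0, 262.9]
ee_rot: [-89.9, -0.0, -84.5]
force: [-0.2, 0.3, 0.2]
gripper_width: 54.8
```

```bash
python3 -c "
from h import *
g=cam('side')
cv2.imwrite('pics/tn.png',cv2.resize(g['frame'][160:300,230:420],None,fx=3.5,fy=3.5,interpolation=2))
mv((555,-241.2,33.3,-85))"
```

```text
at grasp [ 555.4 -240.9] 91.2 rot [-8.988e+01 -6.000e-02 -8.453e+01] F [-0.3 -0.4 -0.5] w 55.2 t 16.9667 q [-25.  28.  97.   0.  55.  60.]
-> (555, -241, 33, -85) wy 0.008 d [ 0.2 57.9 -0.4]
```

View pics/tn.png

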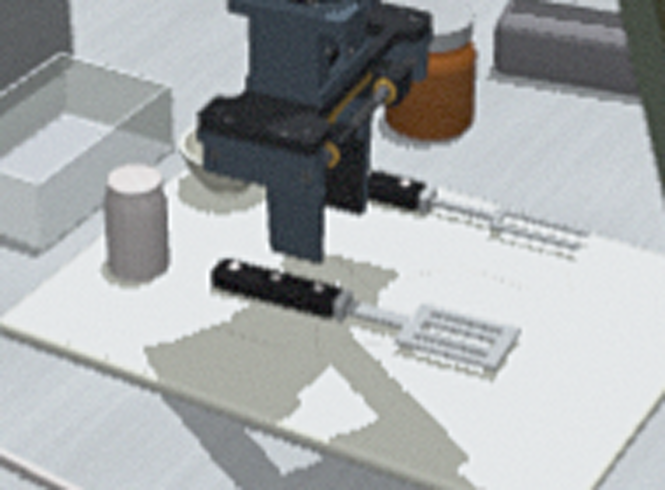

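The fingers straddle the turner handle near its front (300,285). I'll descend.

Request:
{"name": "carry_out", "arguments": {
  "increments": [
    [[0,0,0],[0,15,0],0.4],
    [[0,0,0],[0,35,0],0.4],
    [[0,0,0],[0,52,0],0.4],
    [[0,0,0],[0,57,0],0.4],
    [[0,0,0],[0,57,0],0.4],
    [[0,0,0],[0,57,0],0.95],
    [[0,0,0],[0,57,0],0.95],
    [[0,0,0],[0,57,0],0.95],
    [[0,0,0],[0,57,0],0.95],
    [[0,0,0],[0,57,0],0.95]
  ],
  "force": 30
}}

```text
time_s: 17.8
ee_pos: [555.1, -241.3, 205.4]
ee_rot: [-89.9, -0.0, -84.6]
force: [0.6, 0.4, 0.3]
gripper_width: 23.9
```

Request:
{"name": "carry_out", "arguments": {
  "increments": [
    [[0,0,0],[0,0,0],0.95],
    [[0,0,0],[0,0,0],0.95],
    [[0,0,0],[0,-10,0],0.95],
    [[0,0,0],[0,-25,0],0.95],
    [[0,0,0],[0,-45,0],0.95],
    [[0,0,0],[0,-70,0],0.95],
    [[0,0,0],[0,-85,0],0.95],
    [[0,0,0],[0,-88,0],0.95]
  ]
}}

```text
time_s: 18.47
ee_pos: [555.7, -241.5, 296.2]
ee_rot: [-89.7, -0.2, -84.6]
force: [1.1, 0.5, -1.0]
gripper_width: 21.8
```

```bash
python3 -c "
from h import *
mv((*u2w(-32,-18),120,84.5),(550,-100,120,0))"
```

```text
at grasp [ 555.7 -241.5] 124.2 rot [-89.7   -0.18 -84.62] F [ 1.1  0.5 -1. ] w 21.8 t 18.4667 q [-25.  26.  94.  -0.  59.  60.]
-> (545, 139, 120, 84.5) wy -2.952 d [-380.     4.2   25.5]
-> (550, -100, 120, 0) wy -1.477 d [-141.4    4.2    7.6]
```

Request:
{"name": "carry_out", "arguments": {
  "increments": [
    [[0,-0.06,0],[-8,0,0],0.95],
    [[0,-0.17,0],[-20,0,2],0.95],
    [[0,-0.29,0],[-34,0,2],0.95],
    [[0,-0.41,0],[-48,0,3],0.95],
    [[0,-0.53,0],[-63,0,4],0.95],
    [[0,-0.65,0],[-78,0,5],0.95],
    [[0,-0.77,0],[-93,0,6],0.95],
    [[0,-0.89,0],[-108,0,7],0.95],
    [[0,-1.01,0],[-123,0,8],0.95],
    [[0,-1.12,0],[-135,0,8],0.95]
  ]
}}

```text
time_s: 19.3
ee_pos: [549.9, -105.0, 291.8]
ee_rot: [-90.0, 0.1, -20.1]
force: [0.1, -0.4, -2.0]
gripper_width: 21.9
```

```bash
python3 -c "
from h import *
mv((*u2w(-32,-18),120,84.5))"
```

```text
at grasp [ 549.9 -105. ] 119.8 rot [-90.01   0.13 -20.1 ] F [ 0.1 -0.4 -2. ] w 21.9 t 19.3 q [-12.  22. 101.   0.  57.   8.]
-> (545, 139, 120, 84.5) wy -1.826 d [-8.810e+01 -2.000e-01  2.277e+02]
```

Request:
{"name": "carry_out", "arguments": {
  "increments": [
    [[0,-0.1,0],[-5,0,12],0.95],
    [[0,-0.22,0],[-11,0,28],0.95],
    [[0,-0.34,0],[-17,0,45],0.95],
    [[0,-0.46,0],[-24,0,63],0.95],
    [[0,-0.58,0],[-31,0,81],0.95],
    [[0,-0.7,0],[-38,0,99],0.95],
    [[0,-0.82,0],[-45,0,117],0.95],
    [[0,-0.94,0],[-52,0,135],0.95],
    [[0,-1.06,0],[-59,0,152],0.95],
    [[0,-1.17,0],[-64,0,166],0.95]
  ]
}}

```text
time_s: 20.13
ee_pos: [547.8, 73.0, 291.8]
ee_rot: [-89.9, 0.1, 46.9]
force: [-1.1, -0.1, -1.6]
gripper_width: 22.0
```

```bash
python3 -c "
from h import *
mv((*u2w(-32,-18),120,84.5))"
```

```text
at grasp [547.8  73. ] 119.8 rot [-89.91   0.09  46.94] F [-1.1 -0.1 -1.6] w 22.0 t 20.1333 q [  6.  22. 102.   0.  56. -41.]
-> (545, 139, 120, 84.5) wy -0.655 d [46.7 -0.2 46.8]
```

Request:
{"name": "carry_out", "arguments": {
  "increments": [
    [[0,-0.1,0],[7,0,7],0.95],
    [[0,-0.22,0],[16,0,16],0.95],
    [[0,-0.34,0],[25,0,25],0.95],
    [[0,-0.46,0],[34,0,34],0.95],
    [[0,-0.58,0],[42,0,42],0.95],
    [[0,-0.655,0],[47,0,47],0.95],
    [[0,-0.655,0],[47,0,47],0.95],
    [[0,-0.655,0],[47,0,47],0.95],
    [[0,-0.655,0],[47,0,47],0.95]
  ]
}}

```text
time_s: 20.88
ee_pos: [546.3, 137.9, 292.2]
ee_rot: [-89.9, 0.0, 84.0]
force: [-0.9, -0.1, -2.0]
gripper_width: 22.1
```

```bash
python3 -c "
from h import *
f=cam('top');g=cam('side')
cv2.imwrite('pics/tp.png',np.hstack([cv2.resize(f['frame'][150:345,80:230],(390,507),interpolation=2),cv2.resize(g['frame'][170:430,80:280],(390,507),interpolation=2)]))
mv((*u2w(-32,-18),34,84.5))"
```

```text
at grasp [546.5 137.8] 120.5 rot [-8.997e+01  3.000e-02  8.402e+01] F [ 0.5  0.1 -0.2] w 22.0 t 20.9833 q [ 13.  23. 100.  -0.  57. -71.]
-> (545, 139, 34, 84.5) wy -0.008 d [ 1.3 86.5  1.2]
```

View pics/tp.png

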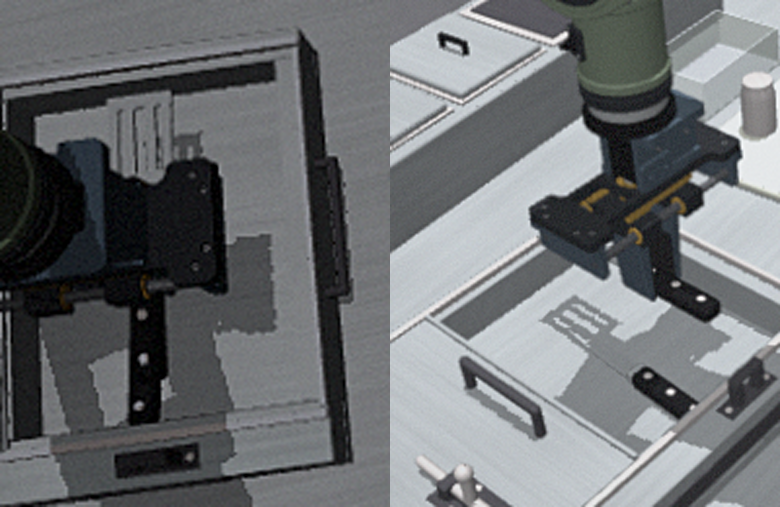

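The turner is held square over the well, handle to the front (140,370), and clear of the knife. I'll lower it.

Request:
{"name": "carry_out", "arguments": {
  "increments": [
    [[0,0,0],[1,15,1],0.95],
    [[0,0,0],[1,35,1],0.95],
    [[0,0,0],[1,55,1],0.95],
    [[0,0,0],[1,72,1],0.95],
    [[0,0,0],[1,82,1],0.95],
    [[0,0,0],[1,86,1],0.95],
    [[0,0,0],[1,86,1],0.95],
    [[0,0,0],[1,86,1],0.95]
  ]
}}

```text
time_s: 21.65
ee_pos: [546.1, 139.3, 207.3]
ee_rot: [-90.1, -0.0, 84.1]
force: [0.2, -0.0, -0.4]
gripper_width: 21.6
```

Request:
{"name": "carry_out", "arguments": {
  "increments": [
    [[0,0,0],[0,1,0],0.9],
    [[0,0,0],[0,1,0],0.62],
    [[0,0,0],[0,1,0],0.62],
    [[0,0,0],[0,1,0],0.62],
    [[0,0,0],[0,1,0],0.62],
    [[0,0,0],[0,-10,0],0.62],
    [[0,0,0],[0,-40,0],0.62],
    [[0,0,0],[0,-80,0],0.62],
    [[0,0,0],[0,-110,0],0.62],
    [[0,0,0],[0,-130,0],0.62]
  ]
}}

```text
time_s: 22.48
ee_pos: [545.9, 139.6, 341.2]
ee_rot: [-90.3, -0.1, 84.1]
force: [0.2, 0.6, 0.6]
gripper_width: 34.6
```

```bash
python3 -c "
from h import *
f=cam('top');np.save('top3.npy',f,allow_pickle=True)
g=np.load('top0.npy',allow_pickle=True).item()
print(np.abs(f['frame'][130:290,380:455].astype(int)-g['frame'][130:290,380:455]).max(2).__gt__(50).sum())
mv((569,-381.5,150,-85.5))"
```

```text
0
at grasp [546.7 139.7] 172.3 rot [-90.63  -0.23  84.11] F [ 1.1 -0.8  2.1] w 34.4 t 22.5333 q [ 13.  20.  97.   0.  63. -71.]
-> (569, -382, 150, -85.5) wy 2.96 d [-516.2   22.3  -75.7]
```

Request:
{"name": "carry_out", "arguments": {
  "increments": [
    [[0,0.12,0],[-25,0,-3],0.5],
    [[0,0.24,0],[-60,0,-8],0.5],
    [[0,0.36,0],[-100,0,-14],0.5],
    [[0,0.48,0],[-140,0,-20],0.5],
    [[0,0.6,0],[-180,0,-26],0.5],
    [[0,0.72,0],[-220,0,-32],0.4],
    [[0,0.84,0],[-260,0,-38],0.4],
    [[0,0.96,0],[-300,0,-44],0.4],
    [[0,1.08,0],[-340,0,-50],0.4],
    [[0,1.2,0],[-380,0,-56],0.4]
  ]
}}

```text
time_s: 23.37
ee_pos: [561.9, -246.2, 337.4]
ee_rot: [-90.0, -0.0, 15.0]
force: [1.0, 0.0, 0.5]
gripper_width: 54.8
```

```bash
python3 -c "
from h import *
mv((569,-381.5,150,-85.5))"
```

```text
at grasp [ 561.9 -246.2] 165.4 rot [-9.0e+01 -3.0e-02  1.5e+01] F [1.  0.  0.5] w 54.8 t 23.3667 q [-25.  24.  90.   0.  65. -40.]
-> (569, -382, 150, -85.5) wy 1.754 d [ -28.2   15.4 -132.5]
```

Request:
{"name": "carry_out", "arguments": {
  "increments": [
    [[0,0.12,0],[-3,0,-15],0.4],
    [[0,0.24,0],[-6,0,-30],0.4],
    [[0,0.36,0],[-9,0,-45],0.4],
    [[0,0.48,0],[-12,0,-60],0.4],
    [[0,0.6,0],[-15,0,-75],0.4],
    [[0,0.72,0],[-18,0,-90],0.4],
    [[0,0.84,0],[-22,0,-105],0.4],
    [[0,0.96,0],[-25,0,-120],0.4],
    [[0,1.08,0],[-28,0,-130],0.4],
    [[0,1.2,0],[-28,0,-132],0.4]
  ]
}}

```text
time_s: 24.2
ee_pos: [570.0, -380.7, 337.1]
ee_rot: [-90.0, -0.0, -53.8]
force: [0.2, 0.7, -0.2]
gripper_width: 54.9
```

```bash
python3 -c "
from h import *
mv((569,-381.5,90,-85.5))"
```

```text
at grasp [ 570.  -380.7] 165.1 rot [-9.002e+01 -5.000e-02 -5.383e+01] F [ 0.2  0.7 -0.2] w 54.9 t 24.2 q [-35.  31.  79.  -0.  70.  19.]
-> (569, -382, 90, -85.5) wy 0.553 d [ 0.1 75.1 -1.3]
```

Request:
{"name": "carry_out", "arguments": {
  "increments": [
    [[0,0.12,0],[0,5,-1],0.4],
    [[0,0.24,0],[0,20,-1],0.4],
    [[0,0.36,0],[0,40,-1],0.4],
    [[0,0.48,0],[0,60,-1],0.4],
    [[0,0.553,0],[0,75,-1],0.4],
    [[0,0.553,0],[0,75,-1],0.4],
    [[0,0.553,0],[0,75,-1],0.4],
    [[0,0.553,0],[0,75,-1],0.4]
  ]
}}

```text
time_s: 24.87
ee_pos: [569.9, -379.8, 263.2]
ee_rot: [-89.9, -0.1, -85.0]
force: [-0.4, 0.1, -0.3]
gripper_width: 54.8
```

```bash
python3 -c "
from h import *
g=cam('side')
cv2.imwrite('pics/fk.png',cv2.resize(g['frame'][130:270,260:450],None,fx=3.5,fy=3.5,interpolation=2))
mv((569,-381.5,33.3,-85.5))"
```

```text
at grasp [ 569.9 -379.9] 91.5 rot [-89.87  -0.1  -85.01] F [ 0.2  0.2 -0.6] w 54.5 t 24.9167 q [-35.  34.  85.   0.  61.  50.]
-> (569, -382, 33, -85.5) wy 0.009 d [ 1.5 58.2 -1.1]
```

View pics/fk.png

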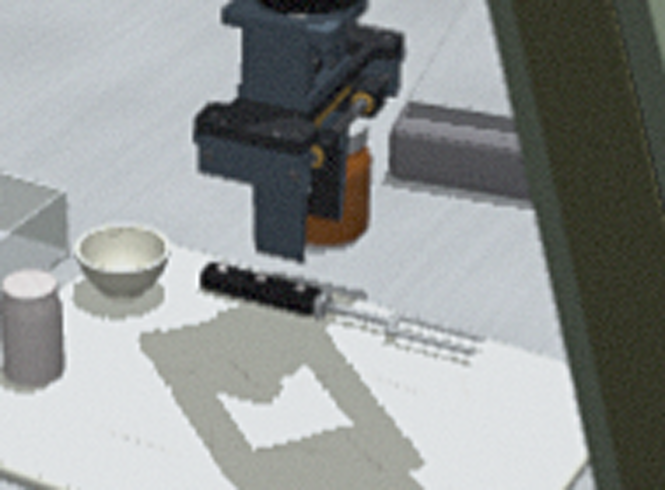

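The fingers straddle the fork handle (290,285), with the jar behind and clear. I'll descend.

Request:
{"name": "carry_out", "arguments": {
  "increments": [
    [[0,0,0],[1,15,0],0.4],
    [[0,0,0],[1,35,0],0.4],
    [[0,0,0],[1,52,0],0.4],
    [[0,0,0],[1,58,0],0.4],
    [[0,0,0],[1,58,0],0.4],
    [[0,0,0],[1,58,0],0.95],
    [[0,0,0],[1,58,0],0.95],
    [[0,0,0],[1,58,0],0.95],
    [[0,0,0],[1,58,0],0.95],
    [[0,0,0],[1,58,0],0.95]
  ],
  "force": 30
}}

```text
time_s: 25.75
ee_pos: [569.7, -380.7, 204.2]
ee_rot: [-90.0, -0.0, -85.1]
force: [0.6, -0.0, 0.4]
gripper_width: 24.2
```

Request:
{"name": "carry_out", "arguments": {
  "increments": [
    [[0,0,0],[0,0,0],0.95],
    [[0,0,0],[0,0,0],0.95],
    [[0,0,0],[0,-10,0],0.95],
    [[0,0,0],[0,-25,0],0.95],
    [[0,0,0],[0,-45,0],0.95],
    [[0,0,0],[0,-70,0],0.95],
    [[0,0,0],[0,-85,0],0.95],
    [[0,0,0],[0,-88,0],0.95]
  ]
}}

```text
time_s: 26.42
ee_pos: [570.2, -381.0, 295.8]
ee_rot: [-89.7, -0.2, -85.1]
force: [0.9, 0.7, 0.3]
gripper_width: 21.5
```

```bash
python3 -c "
from h import *
mv((*u2w(-32,-70),120,84.5))"
```

```text
at grasp [ 570.2 -381. ] 123.8 rot [-89.71  -0.24 -85.08] F [0.9 0.7 0.3] w 21.5 t 26.4167 q [-35.  32.  83.   0.  65.  50.]
-> (540, 87, 120, 84.5) wy -2.96 d [-469.2    3.8   10.5]
```

Request:
{"name": "carry_out", "arguments": {
  "increments": [
    [[0,0,0],[-12,0,0],0.95],
    [[0,-0.1,0],[-30,0,1],0.95],
    [[0,-0.22,0],[-50,0,1],0.95],
    [[0,-0.34,0],[-70,0,2],0.95],
    [[0,-0.46,0],[-90,0,2],0.95],
    [[0,-0.58,0],[-110,0,3],0.95],
    [[0,-0.7,0],[-130,0,3],0.95],
    [[0,-0.82,0],[-150,0,4],0.95],
    [[0,-0.94,0],[-168,0,4],0.95],
    [[0,-1.05,0],[-180,0,4],0.95]
  ]
}}

```text
time_s: 27.25
ee_pos: [557.0, -198.3, 290.0]
ee_rot: [-90.0, 0.3, -24.5]
force: [-0.1, 0.6, -0.7]
gripper_width: 21.8
```

```bash
python3 -c "
from h import *
mv((*u2w(-32,-70),120,84.5))"
```

```text
at grasp [ 557.  -198.3] 118.0 rot [-89.98   0.28 -24.53] F [-0.1  0.6 -0.7] w 21.8 t 27.25 q [-21.  25.  97.   0.  58.   4.]
-> (540, 87, 120, 84.5) wy -1.903 d [-133.7   -2.   253. ]
```

Request:
{"name": "carry_out", "arguments": {
  "increments": [
    [[0,-0.1,0],[-7,0,13],0.95],
    [[0,-0.22,0],[-17,0,32],0.95],
    [[0,-0.34,0],[-28,0,53],0.95],
    [[0,-0.46,0],[-39,0,74],0.95],
    [[0,-0.58,0],[-50,0,95],0.95],
    [[0,-0.7,0],[-61,0,116],0.95],
    [[0,-0.82,0],[-72,0,137],0.95],
    [[0,-0.94,0],[-83,-1,157],0.95],
    [[0,-1.06,0],[-92,-2,174],0.95],
    [[0,-1.17,0],[-98,-2,185],0.95]
  ]
}}

```text
time_s: 28.08
ee_pos: [545.8, 10.5, 292.3]
ee_rot: [-89.8, 0.1, 42.5]
force: [0.1, 0.4, -0.8]
gripper_width: 22.1
```

```bash
python3 -c "
from h import *
mv((*u2w(-32,-70),120,84.5))"
```

```text
at grasp [545.8  10.5] 120.3 rot [-89.82   0.13  42.52] F [ 0.1  0.4 -0.8] w 22.1 t 28.0833 q [ -0.  21. 103.   0.  56. -43.]
-> (540, 87, 120, 84.5) wy -0.733 d [48.   0.3 60.3]
```

Request:
{"name": "carry_out", "arguments": {
  "increments": [
    [[0,-0.1,0],[6,0,7],0.95],
    [[0,-0.22,0],[14,0,17],0.95],
    [[0,-0.34,0],[22,0,28],0.95],
    [[0,-0.46,0],[31,0,39],0.95],
    [[0,-0.58,0],[40,0,50],0.95],
    [[0,-0.7,0],[46,0,58],0.95],
    [[0,-0.74,0],[48,0,60],0.95],
    [[0,-0.74,0],[48,0,60],0.95],
    [[0,-0.74,0],[48,0,60],0.95],
    [[0,-0.74,0],[48,0,60],0.95]
  ]
}}

```text
time_s: 28.92
ee_pos: [542.0, 84.8, 293.0]
ee_rot: [-89.9, 0.0, 84.5]
force: [-0.1, 0.3, -1.7]
gripper_width: 21.7
```

```bash
python3 -c "
from h import *
f=cam('top');g=cam('side')
cv2.imwrite('pics/fp.png',np.hstack([cv2.resize(f['frame'][150:345,80:230],(390,507),interpolation=2),cv2.resize(g['frame'][170:430,120:320],(390,507),interpolation=2)]))
mv((*u2w(-32,-70),34,84.5))"
```

```text
at grasp [542.4  84.6] 121.3 rot [-8.995e+01  2.000e-02  8.445e+01] F [ 0.7  0.3 -0.8] w 22.0 t 29.0167 q [  8.  21. 102.  -0.  56. -77.]
-> (540, 87, 34, 84.5) wy -0.001 d [ 2.6 87.3  2.2]
```

View pics/fp.png

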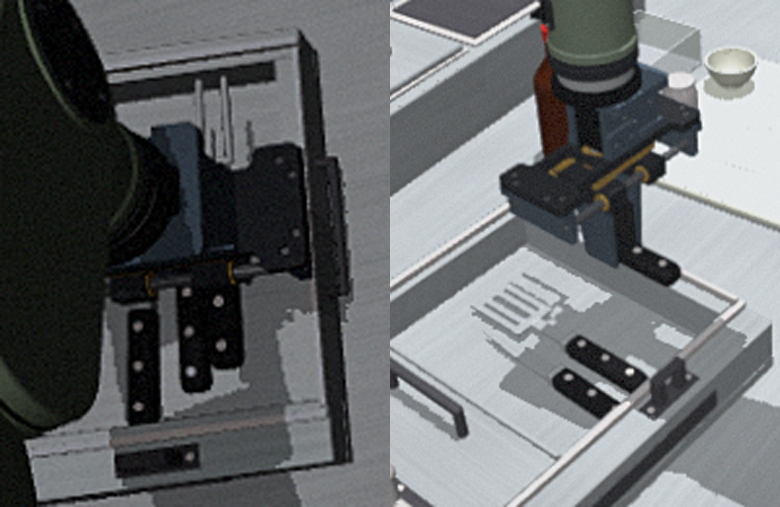

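The turner handle (195,335) looks shifted towards the knife, so it may have been knocked. I'll measure before lowering the fork.

```bash
python3 -c "
from h import *
f=cam('top')
P=lambda u,v,z:atz(f,80+u/2.6,150+v/2.6,z)
a=np.radians(UY);R=np.array([[np.cos(a),-np.sin(a)],[np.sin(a),np.cos(a)]])
w=lambda p:(R.T@(p[:2]-O)).round(1)
print('knife butt',w(P(145,424,28)),'rivets',w(P(138,326,30)),w(P(143,407,30)))
print('turner butt',w(P(197,391,28)),'rivets',w(P(188,293,30)),w(P(194,372,30)))
print('fork butt',w(P(228,367,120)))
g=np.load('top3.npy',allow_pickle=True).item()
cv2.imwrite('pics/t3.png',np.hstack([cv2.resize(x['frame'][150:345,80:230],(390,507),interpolation=2) for x in (g,f)]))
"
```

```text
knife butt [-126.4   19.4] rivets [-53.4  19.9] [-114.1   19.4]
turner butt [-107.5  -21. ] rivets [-33.7 -19.5] [-93.5 -20.4]
fork butt [-106.7  -77. ]
```

View pics/t3.png

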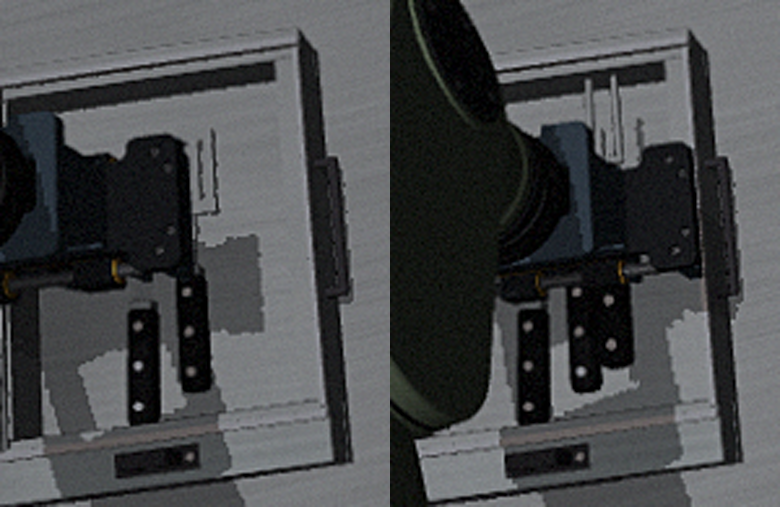

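The knife was the one knocked, to unit y about 19 and butt x about -126. It is still straight and inside the limits, and clear of the turner. I'll lower the fork.

Request:
{"name": "carry_out", "arguments": {
  "increments": [
    [[0,0,0],[0,15,2],0.95],
    [[0,0,0],[0,35,2],0.95],
    [[0,0,0],[0,55,2],0.95],
    [[0,0,0],[0,72,2],0.95],
    [[0,0,0],[0,82,2],0.95],
    [[0,0,0],[0,87,2],0.95],
    [[0,0,0],[0,88,2],0.95],
    [[0,0,0],[0,88,2],0.95]
  ]
}}

```text
time_s: 29.73
ee_pos: [540.9, 84.9, 206.0]
ee_rot: [-90.0, -0.0, 84.5]
force: [-0.4, 0.0, -1.0]
gripper_width: 22.0
```

Request:
{"name": "carry_out", "arguments": {
  "increments": [
    [[0,0,0],[0,1,0],0.9],
    [[0,0,0],[0,1,0],0.62],
    [[0,0,0],[0,1,0],0.62],
    [[0,0,0],[0,1,0],0.62],
    [[0,0,0],[0,1,0],0.62],
    [[0,0,0],[0,-10,0],0.62],
    [[0,0,0],[0,-40,0],0.62],
    [[0,0,0],[0,-80,0],0.62],
    [[0,0,0],[0,-110,0],0.62],
    [[0,0,0],[0,-130,0],0.62]
  ]
}}

```text
time_s: 30.57
ee_pos: [541.0, 85.1, 339.4]
ee_rot: [-90.3, -0.1, 84.5]
force: [0.9, -0.2, -0.5]
gripper_width: 34.6
```

```bash
python3 -c "
from h import *
mv((580.7,295,160,84.5),(580.7,295,94,84.5))"
```

```text
at grasp [541.   85.1] 167.4 rot [-9.029e+01 -6.000e-02  8.451e+01] F [ 0.9 -0.2 -0.5] w 34.6 t 30.5667 q [  8.  19.  99.  -0.  62. -77.]
-> (581, 295, 160, 84.5) wy 0.0 d [212.8   7.4 -19.4]
-> (581, 295, 94, 84.5) wy 0.0 d [212.8  73.4 -19.4]
```

Moving to the cover handle, then a look at the well.

Request:
{"name": "carry_out", "arguments": {
  "increments": [
    [[0,0,0],[20,0,-2],0.5],
    [[0,0,0],[50,0,-5],0.5],
    [[0,0,0],[85,2,-8],0.5],
    [[0,0,0],[120,4,-11],0.5],
    [[0,0,0],[155,6,-14],0.5],
    [[0,0,0],[185,7,-17],0.5],
    [[0,0,0],[205,7,-19],0.5],
    [[0,0,0],[213,7,-19],0.5],
    [[0,0,0],[213,7,-19],0.5],
    [[0,0,0],[213,7,-19],0.5]
  ]
}}

```text
time_s: 31.4
ee_pos: [579.7, 294.7, 328.6]
ee_rot: [-90.0, 0.1, 84.5]
force: [-0.8, -0.7, 0.2]
gripper_width: 45.6
```

```bash
python3 -c "
from h import *
f=cam('top');g=cam('side')
cv2.imwrite('pics/well.png',np.hstack([cv2.resize(f['frame'][150:345,80:230],(390,507),interpolation=2),cv2.resize(g['frame'][170:430,120:320],(390,507),interpolation=2)]))
mv((580.7,295,94,84.5))"
```

```text
at grasp [579.8 293.8] 156.8 rot [-8.998e+01  5.000e-02  8.445e+01] F [-0.3  0.6  0.1] w 45.8 t 31.5 q [ 26.  28.  86.  -0.  67. -59.]
-> (581, 295, 94, 84.5) wy -0.001 d [ 1.3 62.8 -0.8]
```

View pics/well.png

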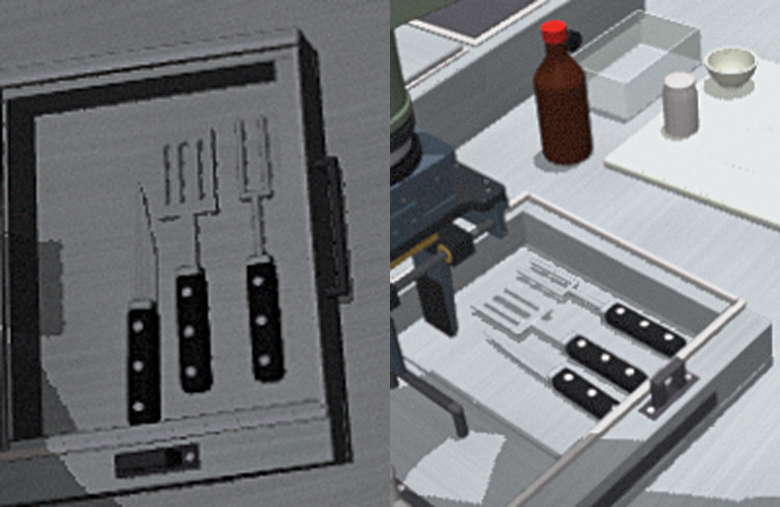

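All three tools lie flat and parallel with their handles to the front (143,365 / 194,330 / 265,320). Now I'll shut the cover.

Request:
{"name": "carry_out", "arguments": {
  "increments": [
    [[0,0,0],[1,18,0],0.5],
    [[0,0,0],[1,40,0],0.5],
    [[0,0,0],[1,58,0],0.5],
    [[0,0,0],[1,63,0],0.5],
    [[0,0,0],[1,63,0],0.95],
    [[0,0,0],[1,63,0],0.95],
    [[0,0,0],[1,63,0],0.95],
    [[0,0,0],[1,63,0],0.95],
    [[0,0,0],[1,63,0],0.95],
    [[0,0,0],[1,63,0],0.95]
  ],
  "force": 20
}}

```text
time_s: 32.33
ee_pos: [580.1, 295.7, 266.6]
ee_rot: [-90.1, 0.1, 84.6]
force: [0.3, 0.7, 2.5]
gripper_width: 9.4
```

Request:
{"name": "carry_out", "arguments": {
  "increments": [
    [[0,0,0],[0,0,0],0.95],
    [[0,0,0],[0,0,0],0.95],
    [[0,0,0],[0,0,0],0.95],
    [[0,0,0],[0,0,0],0.95]
  ]
}}

```text
time_s: 32.67
ee_pos: [580.2, 295.7, 266.6]
ee_rot: [-90.1, 0.1, 84.5]
force: [-1.0, -5.3, 5.6]
gripper_width: 9.5
```

Request:
{"name": "carry_out", "arguments": {
  "increments": [
    [[0,0,0],[-8,0,0],0.95],
    [[0,0,0],[-22,0,0],0.95],
    [[0,0,0],[-40,0,0],0.95],
    [[0,0,0],[-60,0,0],0.95],
    [[0,0,0],[-80,0,0],0.95],
    [[0,0,0],[-100,0,0],0.95],
    [[0,0,0],[-120,0,0],0.95],
    [[0,0,0],[-140,0,0],0.95],
    [[0,0,0],[-155,0,0],0.95],
    [[0,0,0],[-160,0,0],0.95]
  ]
}}

```text
time_s: 33.5
ee_pos: [564.6, 135.3, 266.6]
ee_rot: [-90.1, -0.1, 84.4]
force: [-1.9, 2.6, 5.0]
gripper_width: 10.0
```

Request:
{"name": "carry_out", "arguments": {
  "increments": [
    [[0,0,0],[-15,0,0],0.95],
    [[0,0,0],[-30,0,0],0.95],
    [[0,0,0],[-45,0,0],0.95],
    [[0,0,0],[-55,0,0],0.95],
    [[0,0,0],[-62,0,0],0.95],
    [[0,0,0],[-66,0,0],0.95],
    [[0,0,0],[-67,0,0],0.95],
    [[0,0,0],[-67,0,0],0.95],
    [[0,0,0],[-67,0,0],0.95]
  ]
}}

```text
time_s: 34.25
ee_pos: [558.3, 70.9, 266.6]
ee_rot: [-90.1, -0.2, 84.4]
force: [0.4, 5.4, 7.3]
gripper_width: 9.4
```

Request:
{"name": "carry_out", "arguments": {
  "increments": [
    [[0,0,0],[-1,0,0],0.95],
    [[0,0,0],[-2,0,0],0.95],
    [[0,0,0],[-3,0,0],0.95],
    [[0,0,0],[-3,0,0],0.95],
    [[0,0,0],[-3,0,0],0.95]
  ]
}}

```text
time_s: 34.67
ee_pos: [558.2, 69.9, 266.6]
ee_rot: [-90.1, -0.5, 84.4]
force: [-0.0, 13.6, 4.9]
gripper_width: 9.3
```

Request:
{"name": "carry_out", "arguments": {
  "increments": [
    [[0,0,0],[0,0,0],0.5],
    [[0,0,0],[0,0,0],0.5],
    [[0,0,0],[0,0,0],0.5],
    [[0,0,0],[0,0,0],0.5],
    [[0,0,0],[2,-20,0],0.5],
    [[0,0,0],[2,-50,0],0.5],
    [[0,0,0],[2,-60,0],0.5],
    [[0,0,0],[2,-60,0],0.5]
  ]
}}

```text
time_s: 35.33
ee_pos: [559.0, 69.0, 328.3]
ee_rot: [-90.3, -0.1, 84.5]
force: [0.5, -0.5, 0.2]
gripper_width: 45.7
```

```bash
python3 -c "
from h import *
f=cam('top');print([(p,atd(f,*p)) for p in [(175,240),(177,252)]])
mv((511,160,152,-5.5))"
```

```text
[((175, 240), array([516.5,  26.2, 236.9])), ((177, 252), array([536.4,  68.4,  92.3]))]
at grasp [558.3  69. ] 154.4 rot [-9.014e+01 -1.000e-02  8.449e+01] F [-0.5  0.2 -1.1] w 45.4 t 35.3833 q [  6.  21.  98.  -0.  61. -79.]
-> (511, 160, 152, -5.5) wy 1.571 d [86.1  2.4 55.9]
```

Request:
{"name": "carry_out", "arguments": {
  "increments": [
    [[0,0.12,0],[9,0,6],0.5],
    [[0,0.24,0],[18,0,12],0.5],
    [[0,0.36,0],[27,0,18],0.5],
    [[0,0.48,0],[36,0,24],0.5],
    [[0,0.6,0],[45,0,30],0.5],
    [[0,0.72,0],[54,0,36],0.5],
    [[0,0.84,0],[63,0,42],0.5],
    [[0,0.96,0],[72,0,48],0.5],
    [[0,1.08,0],[81,0,54],0.5],
    [[0,1.2,0],[86,0,56],0.5]
  ]
}}

```text
time_s: 36.22
ee_pos: [509.5, 160.7, 323.6]
ee_rot: [-90.0, 0.2, 15.4]
force: [0.3, -0.5, 0.1]
gripper_width: 45.6
```

Request:
{"name": "carry_out", "arguments": {
  "increments": [
    [[0,0.12,0],[0,0,0],0.5],
    [[0,0.24,0],[0,0,0],0.5],
    [[0,0.36,0],[0,0,0],0.5],
    [[0,0.37,0],[0,0,0],0.5],
    [[0,0.37,0],[0,0,0],0.5]
  ]
}}

```text
time_s: 36.63
ee_pos: [510.3, 160.0, 324.2]
ee_rot: [-90.1, 0.1, -5.3]
force: [0.3, -0.3, -0.2]
gripper_width: 45.2
```

```bash
python3 -c "
from h import *
mv((510.5,161,106,-5.5))"
```

```text
at grasp [510.3 160. ] 152.2 rot [-90.07   0.15  -5.31] F [ 0.3 -0.3 -0.2] w 45.2 t 36.6333 q [ 16.  19. 102.  -0.  60.  21.]
-> (510, 161, 106, -5.5) wy 0.003 d [ 0.1 46.2  1. ]
```

Request:
{"name": "carry_out", "arguments": {
  "increments": [
    [[0,0,0],[0,15,1],0.5],
    [[0,0,0],[0,32,1],0.5],
    [[0,0,0],[0,43,1],0.5],
    [[0,0,0],[0,46,1],0.5],
    [[0,0,0],[0,46,1],0.95],
    [[0,0,0],[0,46,1],0.95],
    [[0,0,0],[0,46,1],0.95],
    [[0,0,0],[0,46,1],0.95],
    [[0,0,0],[0,46,1],0.95],
    [[0,0,0],[0,46,1],0.95]
  ]
}}

```text
time_s: 37.47
ee_pos: [510.4, 161.3, 280.3]
ee_rot: [-90.0, 0.0, -5.4]
force: [-2.6, 0.4, 2.6]
gripper_width: 13.3
```

Request:
{"name": "carry_out", "arguments": {
  "increments": [
    [[0,0,0],[0,0,0],0.95],
    [[0,0,0],[0,0,0],0.95],
    [[0,0,0],[0,0,0],0.95],
    [[0,0,0],[0,0,0],0.95]
  ]
}}

```text
time_s: 37.8
ee_pos: [510.4, 161.3, 280.2]
ee_rot: [-90.0, 0.0, -5.4]
force: [-3.8, -0.1, 5.9]
gripper_width: 13.4
```

Request:
{"name": "carry_out", "arguments": {
  "increments": [
    [[0,0,0],[-5,0,0],0.95],
    [[0,0,0],[-11,0,0],0.95],
    [[0,0,0],[-17,0,0],0.95],
    [[0,0,0],[-23,0,0],0.95],
    [[0,0,0],[-28,0,0],0.95],
    [[0,0,0],[-31,0,0],0.95],
    [[0,0,0],[-33,0,0],0.95],
    [[0,0,0],[-34,0,0],0.95],
    [[0,0,0],[-34,0,0],0.95]
  ]
}}

```text
time_s: 38.55
ee_pos: [477.6, 164.5, 280.2]
ee_rot: [-90.0, -0.2, -5.4]
force: [4.6, -1.3, 4.2]
gripper_width: 13.2
```

Request:
{"name": "carry_out", "arguments": {
  "increments": [
    [[0,0,0],[-1,0,0],0.95],
    [[0,0,0],[-2,0,0],0.95],
    [[0,0,0],[-3,0,0],0.95],
    [[0,0,0],[-3,0,0],0.95],
    [[0,0,0],[-3,0,0],0.95]
  ]
}}

```text
time_s: 38.97
ee_pos: [476.5, 164.6, 280.2]
ee_rot: [-89.9, -0.5, -5.4]
force: [10.5, -3.1, -1.2]
gripper_width: 13.1
```

Request:
{"name": "carry_out", "arguments": {
  "increments": [
    [[0,0,0],[1,0,0],0.5],
    [[0,0,0],[1,0,0],0.5],
    [[0,0,0],[1,0,0],0.5],
    [[0,0,0],[1,0,0],0.5],
    [[0,0,0],[1,-20,0],0.5],
    [[0,0,0],[1,-50,0],0.5],
    [[0,0,0],[-20,-90,0],0.5],
    [[0,0,0],[-50,-110,-20],0.5],
    [[0,0,0],[-70,-120,-60],0.5],
    [[0,0,0],[-80,-120,-100],0.5]
  ]
}}

```text
time_s: 39.8
ee_pos: [384.6, 78.0, 401.2]
ee_rot: [-89.9, -0.1, -5.2]
force: [0.8, -1.1, 0.4]
gripper_width: 45.4
```

Request:
{"name": "carry_out", "arguments": {
  "increments": [
    [[0,0,0],[0,0,-40],0.5],
    [[0,0,0],[0,0,-80],0.5],
    [[0,0,0],[0,0,-120],0.5],
    [[0,0,0],[0,0,-160],0.5],
    [[0,0,0],[0,0,-180],0.5],
    [[0,0,0],[0,0,-180],0.5],
    [[0,0,0],[0,0,-180],0.5]
  ]
}}

```text
time_s: 40.38
ee_pos: [369.1, -101.9, 399.1]
ee_rot: [-89.9, 0.1, -5.6]
force: [0.6, 0.9, -0.1]
gripper_width: 45.7
```

```bash
python3 -c "
from h import *
f=cam('top');g=cam('side')
cv2.imwrite('pics/end.png',np.hstack([cv2.resize(f['frame'][150:345,80:230],(390,507),interpolation=2),cv2.resize(g['frame'][170:430,120:320],(390,507),interpolation=2)]))
h=np.load('top0.npy',allow_pickle=True).item()
d=np.abs(f['frame'][155:345,95:225].astype(int)-h['frame'][155:345,95:225]).max(2)>50
print('unit diff px',d.sum())
mv()"
```

```text
unit diff px 5627
at grasp [ 369.4 -100.7] 227.2 rot [-8.995e+01  8.000e-02 -5.420e+00] F [-0.6  0.   0.1] w 45.7 t 40.4833 q [-17.   1. 112.   0.  67. -12.]
```

View pics/end.png

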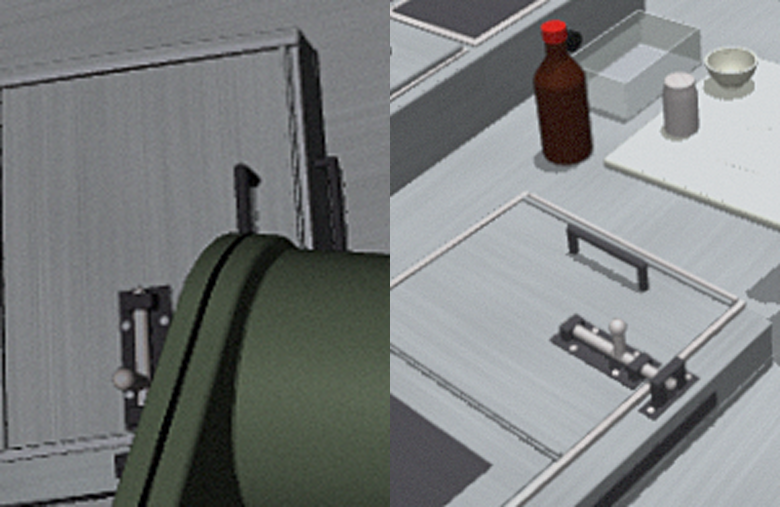

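The cover is shut and the rod is through the keeper (675,378). I'll compare the bolt region numerically with the start picture.

```bash
python3 -c "
from h import *
g=cam('side');h=np.load('side0.npy',allow_pickle=True).item()
a,b=[x['frame'][315:385,190:290].astype(np.float32).mean(2) for x in(g,h)]
print('bolt area diff>60:',(np.abs(a-b)>60).sum(),cv2.phaseCorrelate(a,b))
c=[x['frame'][325:362,220:250].astype(np.float32).mean(2) for x in(g,h)];print('knob',cv2.phaseCorrelate(c[0],c[1]))
c=[x['frame'][270:325,195:265].astype(np.float32).mean(2) for x in(g,h)];print('handle',cv2.phaseCorrelate(c[0],c[1]))
env.job_done()"
```

```text
bolt area diff>60: 9 ((-0.16552630024074233, -0.0617393825411483), 1.02159671359592)
knob ((-0.30398668626221337, 0.009300469705245007), 1.0243987143039703)
handle ((-0.008361438822596767, -0.0036431633801967678), 0.9771173706761113)
the job is handed in; nothing more can be done
```

The job is done and handed in. I drew the bolt, opened the cover, and laid the boning knife, turner and carving fork in the well side by side, handles to the front. No slicing knife was on the board, and I left the yellow turner alone. Then I shut the cover and shot the bolt home; the whole run took about 40 s of the 210 s.

- **Knocked knife:** the boning knife was shifted a few centimetres after I placed it, so its butt is now about 4 mm from the front wall. I left it there because it was still straight and within limits. The picture taken just before shutting showed all three tools flat, parallel and separate.
- **Cover and bolt:** both were pushed to their stops, meeting about 14 N and 11 N. In the side view, the cover handle matches the start picture to within 0.01 px and the bolt knob to within 0.3 px.
- **Not confirmed:** I compared no bystander numerically. The last picture shows the bottle, shaker and bowl standing upright; the jar and cup are outside it, though the arm registered no contact near them. A pixel comparison of the unit from the top camera was no use because the arm blocked the view, so the end check rests on the side camera.

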